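Set up the bench for board inspection

TASK

Get the bench ready to inspect the circuit board. Loosen the clamp knob of the camera carriage, then slide the camera along its rail until it is straight over the board's big square chip, and tighten the knob again; flip the inspection screen up to 100 degrees open (10 degrees past upright) so that it stays there, and clear the parts bins off the mat by hanging each one by its slot on a peg of the peg rail, one to a peg. Clamp knob and camera go in that order, the rest in any order; do not knock over the jar, spool or bottle.

Things in the scene. Friction and masses are not known exactly. Their poses are not given: they have to be found in the camera images.
- screen (a joint): opening angle of the inspection screen's lid in rad: 0 closed flat, grows as its front edge rises, 1.57 upright, stops at 2.3. The hinge is stiff: the lid stays where it is left (about 5 N at the handle). The lid, 200 wide, 150 deep, 12 thick, is black and lies on a grey keypad base 200 x 150 x 30 mm
- screen_handle (a point): middle of the lid's round aluminium carrying handle: bar of 12 mm diameter, 110 long, parallel to the hinge (y of the base), 45 mm in front of the lid's edge on two side arms, 195 mm from the hinge axis, about 40 mm above the table when closed. Axes turn with the lid (x from handle to hinge)
- screen_hinge (a point): middle of the hinge axis on the base, at its far edge, 34 mm above the table. Axes of the base: x from handle (closed) to hinge, y along the hinge
- camera (a joint): travel of the camera carriage along its rail in m, 0 to 0.16, growing away from the robot (rail x). About 5 N moves it
- clamp (a joint): angle of the carriage's clamp knob in rad, 0 to 1.6: above 1.2 is tight, below 0.4 is loose; it grows (tightens) as the knob turns clockwise seen from above. At 0 its grip bar points along the rail, at value a it is turned by a clockwise from that
- clamp_grip (a point): on the knob's axis, at the height to grip it, about 157 mm above the table: black knob of 44 mm diameter with an upright grip bar 42 long, 14 thick, 32 tall (from 16 mm below to 7 mm above this point is free to grip), on top of the grey carriage, 60 x 50 mm. Axes turn with the knob, x along the bar
- camera_lens (a point): bottom centre of the camera's lens: black upright cylinder 32 mm in diameter, 75 long, 70 mm to the right (-y of the rail) of the rail's middle, lens 55 mm above the table, camera top at 130 mm. x along the rail, away from the robot
- chip (a point): top centre of the board's large square black chip (24 x 24 mm), in the middle of the green circuit board 94 x 60 mm; the board is fixed in a fixture 104 x 70 x 15 mm beside the rail, under the camera's line of travel. Top 21 mm above the table
- rig: the camera rail: aluminium bar 280 long (x), 24 x 24 mm, top 114 mm above the table, on two posts; fixed. Origin: on the table under the rail's middle, x along the rail, away from the robot
- rack: the peg rail: low upright aluminium frame 300 wide (y), 20 thick, 186 high, fixed: two end posts, a top rail (162 to 186 mm high) carrying three steel pegs on its robot side, and a lower rail (118 to 132) that hung bins lean on. Origin: table level, middle of the frame's thickness; x points away from the robot
- peg0 (a point): middle of peg 0 (right one seen from the robot; pegs 95 mm apart): round steel peg 8 mm in diameter, axis 185 mm above the table here, pointing out of the top rail to -x of the rack and rising 10 degrees towards its tip; 25 mm from this point to the rail's face (+x), 34 mm to the tip (-x, tip 191 mm above the table). Axes as the rack's
- peg1 (a point): middle of peg 1 (middle one seen from the robot; pegs 95 mm apart): round steel peg 8 mm in diameter, axis 185 mm above the table here, pointing out of the top rail to -x of the rack and rising 10 degrees towards its tip; 25 mm from this point to the rail's face (+x), 34 mm to the tip (-x, tip 191 mm above the table). Axes as the rack's
- peg2 (a point): middle of peg 2 (left one seen from the robot; pegs 95 mm apart): round steel peg 8 mm in diameter, axis 185 mm above the table here, pointing out of the top rail to -x of the rack and rising 10 degrees towards its tip; 25 mm from this point to the rail's face (+x), 34 mm to the tip (-x, tip 191 mm above the table). Axes as the rack's
- bin_a: grey hanging parts bin, 0.28 kg: open tray 70 wide (y), 52 deep, 44 high, a heavy layer of fasteners on its floor; its back is an upright plate 70 wide, 5 thick, 104 high with a slot near the top. Origin: underside, mid-thickness of the back plate; z up; the tray lies on the -x side of the plate (x -3 to -53 mm). Starts standing on the mat, facing the robot within 25 degrees. May be absent
- bin_a_slot (a point): centre of the slot through the back plate of bin_a: 28 mm wide (y), 20 high, 64 mm above the bin's underside; above it (74 to 104 mm) is solid plate to grip; axes as the bin's
- bin_b: grey hanging parts bin, 0.28 kg: open tray 70 wide (y), 52 deep, 44 high, a heavy layer of fasteners on its floor; its back is an upright plate 70 wide, 5 thick, 104 high with a slot near the top. Origin: underside, mid-thickness of the back plate; z up; the tray lies on the -x side of the plate (x -3 to -53 mm). Starts standing on the mat, facing the robot within 25 degrees. May be absent
- bin_b_slot (a point): centre of the slot through the back plate of bin_b: 28 mm wide (y), 20 high, 64 mm above the bin's underside; above it (74 to 104 mm) is solid plate to grip; axes as the bin's
- bin_c: grey hanging parts bin, 0.28 kg: open tray 70 wide (y), 52 deep, 44 high, a heavy layer of fasteners on its floor; its back is an upright plate 70 wide, 5 thick, 104 high with a slot near the top. Origin: underside, mid-thickness of the back plate; z up; the tray lies on the -x side of the plate (x -3 to -53 mm). Starts standing on the mat, facing the robot within 25 degrees. May be absent
- bin_c_slot (a point): centre of the slot through the back plate of bin_c: 28 mm wide (y), 20 high, 64 mm above the bin's underside; above it (74 to 104 mm) is solid plate to grip; axes as the bin's
- jar: bystander: small jar 52 mm in diameter, 55 high, stands; origin underside
- spool: bystander: metal spool 56 mm in diameter, 46 high, stands; origin underside
- duster: bystander: bottle 56 mm in diameter, 190 high, stands; origin underside

How it is judged:
On the way, in this order (a step that is already met when the one before it is completed fails the run):
1. the clamp knob is loosened (below 0.4 rad) before the camera has been moved (less than 15 mm) (value of joint clamp below 0.4 rad and distance of camera_lens from where it was at the start of the episode below 0.015 m), for 0.1 s.
2. with the clamp loose, the camera stands over the chip (within 8 mm along the rail) (value of joint clamp below 0.4 rad and x of chip in the frame of camera_lens between -0.008 and 0.008 m), for 0.2 s.
3. the clamp is tightened (above 1.2 rad) with the camera over the chip (value of joint clamp above 1.2 rad and x of chip in the frame of camera_lens between -0.008 and 0.008 m), for 0.2 s.
At the end, for the whole second after the job is handed in: Clamp knob tight (above 1.2 rad); lens within 8 mm of the chip along the rail; screen at rest at 100 degrees, give or take 7 (1.623 to 1.867 rad); every bin present hangs at rest with a peg through its slot (slot centre within 14 mm sideways of the peg and at its height, leaning less than 0.4 rad) (all of step 3 and value of joint screen between 1.623 and 1.867 rad and velocity of joint screen between -0.05 and 0.05 rad/s and ((x of bin_a_slot in the frame of peg0 between -0.026 and 0.03 m and y of bin_a_slot in the frame of peg0 between -0.014 and 0.014 m and z of bin_a_slot in the frame of peg0 between -0.016 and 0.004 m) or (x of bin_a_slot in the frame of peg1 between -0.026 and 0.03 m and y of bin_a_slot in the frame of peg1 between -0.014 and 0.014 m and z of bin_a_slot in the frame of peg1 between -0.016 and 0.004 m) or (x of bin_a_slot in the frame of peg2 between -0.026 and 0.03 m and y of bin_a_slot in the frame of peg2 between -0.014 and 0.014 m and z of bin_a_slot in the frame of peg2 between -0.016 and 0.004 m)) and angle between each of bin_a, bin_b, bin_c's own z axis and vertical below 0.4 rad and linear speed of each of bin_a, bin_b, bin_c below 0.03 m/s and ((x of bin_b_slot in the frame of peg0 between -0.026 and 0.03 m and y of bin_b_slot in the frame of peg0 between -0.014 and 0.014 m and z of bin_b_slot in the frame of peg0 between -0.016 and 0.004 m) or (x of bin_b_slot in the frame of peg1 between -0.026 and 0.03 m and y of bin_b_slot in the frame of peg1 between -0.014 and 0.014 m and z of bin_b_slot in the frame of peg1 between -0.016 and 0.004 m) or (x of bin_b_slot in the frame of peg2 between -0.026 and 0.03 m and y of bin_b_slot in the frame of peg2 between -0.014 and 0.014 m and z of bin_b_slot in the frame of peg2 between -0.016 and 0.004 m)) and ((x of bin_c_slot in the frame of peg0 between -0.026 and 0.03 m and y of bin_c_slot in the frame of peg0 between -0.014 and 0.014 m and z of bin_c_slot in the frame of peg0 between -0.016 and 0.004 m) or (x of bin_c_slot in the frame of peg1 between -0.026 and 0.03 m and y of bin_c_slot in the frame of peg1 between -0.014 and 0.014 m and z of bin_c_slot in the frame of peg1 between -0.016 and 0.004 m) or (x of bin_c_slot in the frame of peg2 between -0.026 and 0.03 m and y of bin_c_slot in the frame of peg2 between -0.014 and 0.014 m and z of bin_c_slot in the frame of peg2 between -0.016 and 0.004 m))); the robot touches nothing.
It fails at once if the jar, the spool or the bottle is knocked over (angle between any of jar, spool, duster's own z axis and vertical above 0.7 rad).
Of bin_a, bin_b, bin_c only 2 to 3 are there at a start; the rules pass over those that are not, and their reading is None.
At some moment in a run one of bin_a, bin_b, bin_c may be knocked a few centimetres aside while the robot is not near it.
It also fails if it takes over 192 s, if anything falls off the work surface, if the arm or the gripper's body presses on something with over 40 N, if the wrist force passes 120 N, or if a joint passes its speed limit or range.

ROBOT

A 6-joint arm with a two-finger parallel gripper is mounted at the origin on the work surface. World frame = base frame: x ahead of the robot, y to its left, z up, the work surface at z = 0. Lengths are in m, angles in rad, forces in N, time in s.
With the tool pointing down it reaches from about 0.35 to 0.85 m from the base axis. Payload 8.1 kg.
Tool frame: the origin (TCP) lies between the finger pads; the fingertips stand 25 mm ahead of it and the grasp point (between the pads) lies 6 mm ahead of it; z points along the fingers, y is the line along which they close (so a half turn about z gives the same grasp; the last joint's range is limited). The gripper opens to 93 mm and grips with 3 to 60 N. Pads are 15 mm wide; open, the fingers measure 128 mm over their backs; the gripper's body (75 mm by 188 mm) begins 65 mm behind the grasp point.
Start: joints at [-1.288, 0.13, 1.488, -0, 1.523, -0.085], TCP at [0.216, -0.56, 0.211] pointing down, gripper open.
Joint ranges: [-2.96, 2.96], [-0.89, 2.26], [0.02, 2.5], [-1.34, 4.48], [0, 2.73], [-2.66, 2.66]. Speed limits (rad/s): [2.39, 2.39, 2.79, 3.14, 3.14, 3.14].

INTERFACE

Orientations are given as a rotation vector (axis times angle).
In Python, from plant import robot gives the robot as it stands.
- The arm moves only by the tool arm_command, never from a script. Its argument "increments" is text: rows parted by semicolons, each of 5 numbers parted by spaces: the closure, from 0 (fully open) to 1 (shut), then the shift along the tool's x, y, z in mm, then the turn about the tool's z in rad. A call has 1 to 5 rows; each row is the pose to reach, as a shift and turn from the pose commanded when the call began, along the tool's axes at that moment; what a row does not reach only later rows make up. A row lasts 1/10 s, in which the tool goes at most 50 mm and 8.59 degrees, less where a joint would pass 70% of its speed; a pose out of reach is approached as far as the arm can. A call with a gripper value outside its range is refused whole. The fingers move at their own pace and stop on an object; "grip_force" is the grip in N (left out, the last holds). Time passes only in rows, so rows that repeat a pose let the fingers close. It gives the time, the measured TCP pose, the force, the opening and the grip force at its end, in the units of the state.
- robot.read_state(): the state, without advancing time (a new reading comes with each control period).
- robot.read_camera(name): name is "scene" or "top" or "wrist"; returns the picture (384x512x3 uint8, blue, green, red); there is no depth.
- robot.camera_model(name): a dict with "fx", "fy", "cx", "cy" (pixels), "eye" and "rotation" of the camera in the world. Camera axes: x right, y down, z forward; pixel columns grow to the right and rows downward; lengths in m; the calibration is good to about 2 mm. A picture is of the moment at which its call begins: read the wrist's pose just before it. camera_model takes no time and is no camera call; for the wrist camera it gives the pose at the moment of the call.
- robot.close_job(): hands the job in; it is judged then, once.
The state is a dict: "t": time; "q": joint angles; "dq": joint speeds; "joint_torque": joint torques, N m; "tool_pos": TCP position; "orientation": TCP orientation; "force": force on the tool from outside, world axes, zero at the start; "wrist_torque": the same for the moment, N m; "opening": finger opening in m; "gripper_force": force on a finger pad.
Only numpy, scipy, OpenCV 4.12 (cv2) and the standard library are available. Lean on these libraries where they do the work, as an engineer would, in place of code of your own. Each camera call takes 0.05 s, during which the arm holds its last target. There are 200 camera calls.

## Working session

There is one attempt and no reset: what is moved stays moved. The work goes in short steps, Python scripts to look and compute and a tool call to move; the robot and the scene stay as the last step left them, time stands still between calls to the robot, and variables do not carry over. Pictures are saved under pics/ and viewed, at most 14 in all, crops included, and the job is handed in when it is done.

Besides the shell and the picture viewer there is one more tool, called after ">>>" as name(argument=value, ...) on one line, values as JSON. arm_command: Moves the arm, as the interface text tells. Its arguments: {"type":"object","properties":{"increments":{"type":"string"},"grip_force":{"type":"number"}},"required":["increments"]}

```bash
ls; mkdir -p pics
python3 - <<'E'
from plant import robot
import cv2, numpy as np
s=robot.read_state(); print(s['t'],s['tool_pos'],s['orientation'],s['opening'])
for n in ['scene','top','wrist']:
    im=robot.read_camera(n); cv2.imwrite(f'pics/{n}0.png',im)
    m=robot.camera_model(n); print(n,{k:np.round(v,4).tolist() for k,v in m.items()})
a=cv2.imread('pics/scene0.png');b=cv2.imread('pics/top0.png')
cv2.imwrite('pics/s0.png',cv2.resize(a,(800,600),interpolation=cv2.INTER_CUBIC))
cv2.imwrite('pics/t0.png',cv2.resize(b,(800,600),interpolation=cv2.INTER_CUBIC))
E
```

```text
pics
0.0 [ 0.215573   -0.55931697  0.21019178] [-3.08684377e+00 -5.74137140e-01  3.23952442e-04] 0.09319747437879865
scene {'fx': 430.2584, 'fy': 430.2584, 'cx': 251.7146, 'cy': 200.218, 'eye': [1.3191, 0.3388, 1.0552], 'rotation': [-1.3911, -2.1995, 0.8615]}
top {'fx': 395.3181, 'fy': 395.3181, 'cx': 250.4772, 'cy': 196.136, 'eye': [0.4878, -0.0256, 1.0724], 'rotation': [-2.2179, 2.1711, -0.0579]}
wrist {'fx': 299.6727, 'fy': 299.6727, 'cx': 258.3262, 'cy': 193.3085, 'eye': [0.2807, -0.5353, 0.3833], 'rotation': [2.4147, -1.6572, -0.2112]}
```

View pics/s0.png

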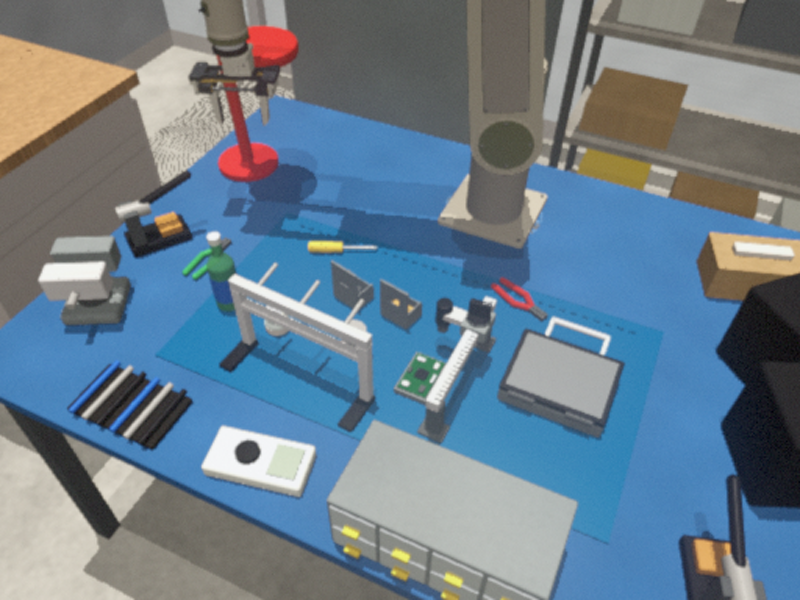

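View pics/t0.png

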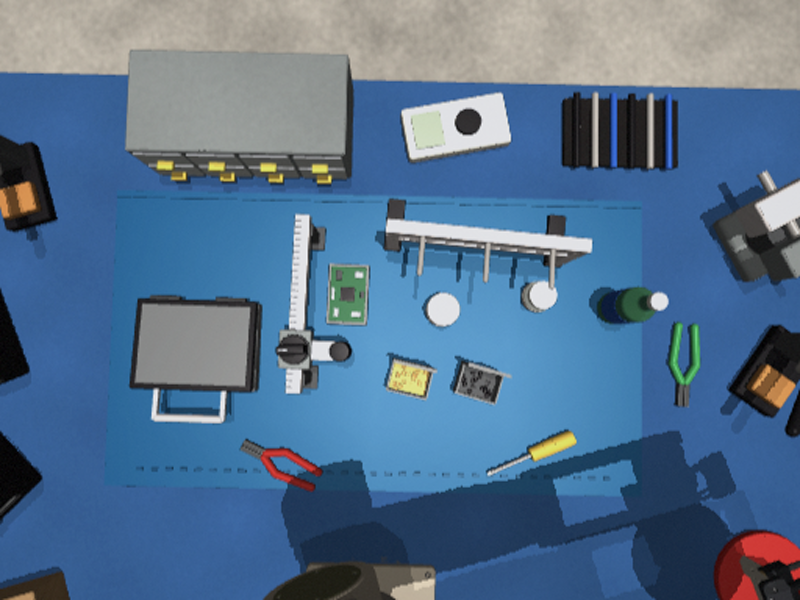

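The scene has two bins (800x600 top view: about (412,375) and (482,380)), the rack with 3 pegs, the rail with knob at (293,349) and camera at (340,350). The chip is at (348,294), the screen at left with its handle at (188,420), jar at (442,310), spool at (540,296) and bottle at (640,303). The knob bar lies across the rail, so it is tight. Next I'll measure coarsely.

```bash
cat > h.py <<'E'
from plant import robot
import cv2, numpy as np
from scipy.spatial.transform import Rotation as R
def ray(m,p):
    d=R.from_rotvec(m['rotation']).as_matrix()@np.array([(p[0]-m['cx'])/m['fx'],(p[1]-m['cy'])/m['fy'],1.])
    return np.array(m['eye']),d/np.linalg.norm(d)
def onz(m,p,z):
    e,d=ray(m,p); return e+d*(z-e[2])/d[2]
def tri(*mp):
    A=np.zeros((3,3));b=np.zeros(3)
    for m,p in mp:
        e,d=ray(m,p);P=np.eye(3)-np.outer(d,d);A+=P;b+=P@e
    x=np.linalg.solve(A,b); res=[np.linalg.norm((np.eye(3)-np.outer(d,d))@(x-e)) for e,d in [ray(m,p) for m,p in mp]]
    return x,max(res)
def proj(m,X):
    c=R.from_rotvec(m['rotation']).as_matrix().T@(np.array(X)-m['eye']); return np.array([m['fx']*c[0]/c[2]+m['cx'],m['fy']*c[1]/c[2]+m['cy']])
def tool():
    s=robot.read_state(); Rm=R.from_rotvec(s['orientation']).as_matrix(); return s,np.array(s['tool_pos']),Rm
def go(X,yaw=None,start=None,syaw=None):
    "increments (mm, rad) in tool axes to reach TCP X with tool x at world yaw (mod pi nearest), tool down"
    s,p,Rm=tool(); y0=np.arctan2(Rm[1,0],Rm[0,0])
    if start is not None: p=np.array(start); y0=syaw
    Rn=np.array([[np.cos(y0),np.sin(y0),0],[np.sin(y0),-np.cos(y0),0],[0,0,-1]])
    d=Rn.T@(np.array(X)-p)*1000
    t=0 if yaw is None else -((yaw-y0+np.pi/2)%np.pi-np.pi/2)
    return np.round(d,1),round(t,3),'yaw0',round(y0,3)
E
python3 - <<'E'
from h import *
T=robot.camera_model('top');S=robot.camera_model('scene');k=.64
f=lambda m,p:onz(m,np.array(p[:2])*k,p[2]/1000).round(3)
for n,p in dict(knob=(293,349,164),camtop=(340,350,130),chip=(348,294,21),railfar=(302,215,114),railnear=(292,392,114),handL=(155,418,40),handR=(223,421,40),binAl=(391,358,104),binAr=(435,372,104),binBl=(464,361,104),binBr=(511,375,104),peg2tip=(420,273,191),peg1tip=(486,281,191),peg0tip=(552,287,191),rackL=(387,225,186),rackR=(592,243,186),lidFL=(131,386,34),lidFR=(253,390,34),lidBL=(138,298,34),lidBR=(258,303,34),jar=(442,310,55),spool=(541,297,46),bott=(657,301,190)).items(): print(n,f(T,p))
for n,a,b in [('knob',(293,349),(483,308)),('chip',(348,294),(421,374)),('peg0tip',(552,287),(273,265)),('peg2tip',(420,273),(366,303)),('handR',(223,421),(553,321))]:
    print(n,[np.round(q,3) for q in tri((T,np.array(a)*k),(S,np.array(b)*k))])
E
```

```text
knob [0.47  0.118 0.164]
camtop [0.47  0.052 0.13 ]
chip [0.563 0.05  0.021]
railfar [0.679 0.118 0.114]
railnear [0.403 0.125 0.114]
handL [0.349 0.363 0.04 ]
handR [0.346 0.25  0.04 ]
binAl [ 0.458 -0.026  0.104]
binAr [ 0.438 -0.095  0.104]
binBl [ 0.456 -0.14   0.104]
binBr [ 0.436 -0.214  0.104]
peg2tip [ 0.583 -0.065  0.191]
peg1tip [ 0.574 -0.16   0.191]
peg0tip [ 0.567 -0.254  0.191]
rackL [ 0.652 -0.016  0.186]
rackR [ 0.633 -0.313  0.186]
lidFL [0.4   0.407 0.034]
lidFR [0.398 0.203 0.034]
lidBL [0.548 0.402 0.034]
lidBR [0.544 0.2   0.034]
jar [ 0.537 -0.109  0.055]
spool [ 0.563 -0.274  0.046]
bott [ 0.55  -0.405  0.19 ]
knob [array([0.468, 0.125, 0.146]), np.float64(0.004)]
chip [array([0.563, 0.05 , 0.016]), np.float64(0.0)]
peg0tip [array([ 0.569, -0.258,  0.185]), np.float64(0.002)]
peg2tip [array([ 0.582, -0.061,  0.184]), np.float64(0.004)]
handR [array([0.348, 0.247, 0.049]), np.float64(0.001)]
```

>>> arm_command(increments="0 0 0 -50 0; 0 0 0 -100 0; 0 0 0 -120 0")

```text
t: 0.45
tool_pos: [0.2161, -0.561, 0.3369]
orientation: [3.082, 0.573, 0.001]
force: [-0.1, -0.5, 1.0]
opening: 0.0932
gripper_force: 0.0
```

>>> arm_command(increments="0 35 -25 0 -0.12; 0 70 -50 0 -0.24; 0 105 -75 0 -0.36; 0 140 -100 0 -0.48; 0 174 -125 0 -0.6")

```text
t: 0.95
tool_pos: [0.3338, -0.379, 0.3309]
orientation: [-2.777, -1.468, -0.0]
force: [0.7, 0.2, -0.4]
opening: 0.0929
gripper_force: 0.0
```

>>> arm_command(increments="0 43 -1 0 -0.12; 0 86 -2 0 -0.24; 0 129 -3 0 -0.36; 0 172 -4 0 -0.48; 0 214 -6 0 -0.6")

```text
t: 1.45
tool_pos: [0.4502, -0.1993, 0.331]
orientation: [-2.219, -2.224, 0.0]
force: [1.2, 0.1, 0.3]
opening: 0.0933
gripper_force: 0.0
```

>>> arm_command(increments="0 0 0 0 0; 0 0 0 0 0")

```text
t: 1.65
tool_pos: [0.4498, -0.2003, 0.331]
orientation: [-2.223, -2.219, 0.001]
force: [-0.1, -0.2, 0.8]
opening: 0.0933
gripper_force: 0.0
```

```bash
cat > look.py <<'E'
from h import *
import sys,json
n=sys.argv[1]; cam=sys.argv[2] if len(sys.argv)>2 else 'wrist'
m=robot.camera_model(cam); im=robot.read_camera(cam)
json.dump({k:np.asarray(v).tolist() for k,v in m.items()},open(f'pics/{n}.json','w'))
cv2.imwrite(f'pics/{n}r.png',im)
if len(sys.argv)>3:
    a,b,c,d=map(int,sys.argv[3].split(',')); im=im[b:d,a:c]
f=min(800/im.shape[1],600/im.shape[0]); cv2.imwrite(f'pics/{n}.png',cv2.resize(im,None,fx=f,fy=f,interpolation=cv2.INTER_CUBIC))
s,p,Rm=tool(); print('t',s['t'],'tcp',p.round(4),'yaw',round(np.arctan2(Rm[1,0],Rm[0,0]),3),'f',np.round(s['force'],1),'scale',f,'fwd in tool',(Rm.T@R.from_rotvec(m['rotation']).as_matrix()).round(2).tolist(),'eye off',(Rm.T@(np.array(m['eye'])-p)).round(3))
E
python3 look.py w1
```

```text
t 1.7 tcp [ 0.4494 -0.2011  0.331 ] yaw 1.567 f [-0.1 -0.   0.4] scale 1.5625 fwd in tool [[0.0, -0.97, -0.25], [1.0, 0.0, 0.0], [0.0, -0.25, 0.97]] eye off [ 0.069  0.001 -0.173]
```

View pics/w1.png

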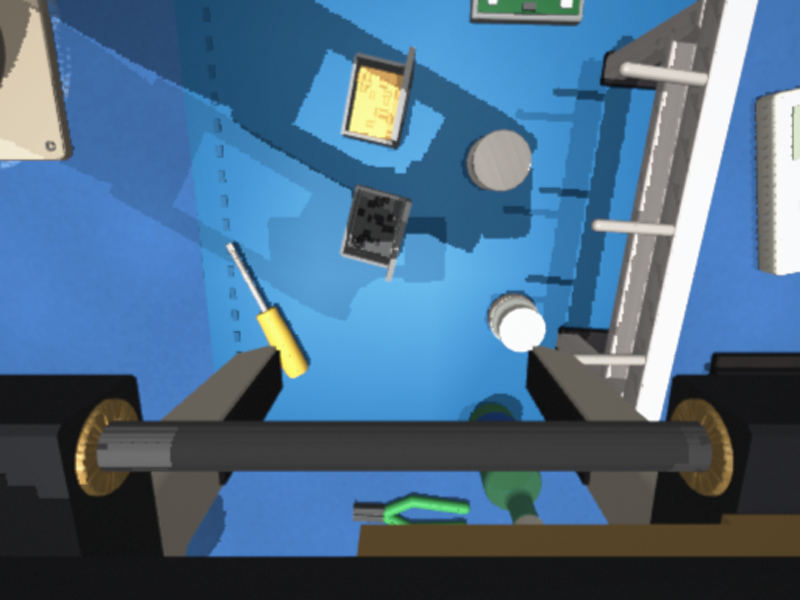

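The wrist view shows bin A (contents at (378,100), plate at about (410,50)–(405,95)), bin B (plate at about (408,195)–(390,280)), and peg tips at (625,68), (596,225) and (578,358). Next I'll look at the knob, camera and chip.

>>> arm_command(increments="0 45 10 0 0; 0 90 20 0 0; 0 135 30 0 0; 0 180 40 10 0; 0 220 50 30 0")

```text
t: 2.2
tool_pos: [0.5013, 0.019, 0.3028]
orientation: [2.227, 2.212, 0.004]
force: [0.7, -1.1, -0.2]
opening: 0.0931
gripper_force: 0.0
```

>>> arm_command(increments="0 0 0 0 0; 0 0 0 0 0")

```text
t: 2.4
tool_pos: [0.4999, 0.0182, 0.3005]
orientation: [-2.225, -2.217, 0.002]
force: [-0.3, -0.1, 0.2]
opening: 0.0929
gripper_force: 0.0
```

```bash
python3 look.py w2 wrist 100,0,450,262
```

```text
t 2.45 tcp [0.5002 0.0175 0.3013] yaw 1.566 f [-0.3 -0.9  0.2] scale 2.2857142857142856 fwd in tool [[0.0, -0.97, -0.25], [1.0, 0.0, -0.0], [0.0, -0.25, 0.97]] eye off [ 0.069  0.001 -0.172]
```

View pics/w2.png

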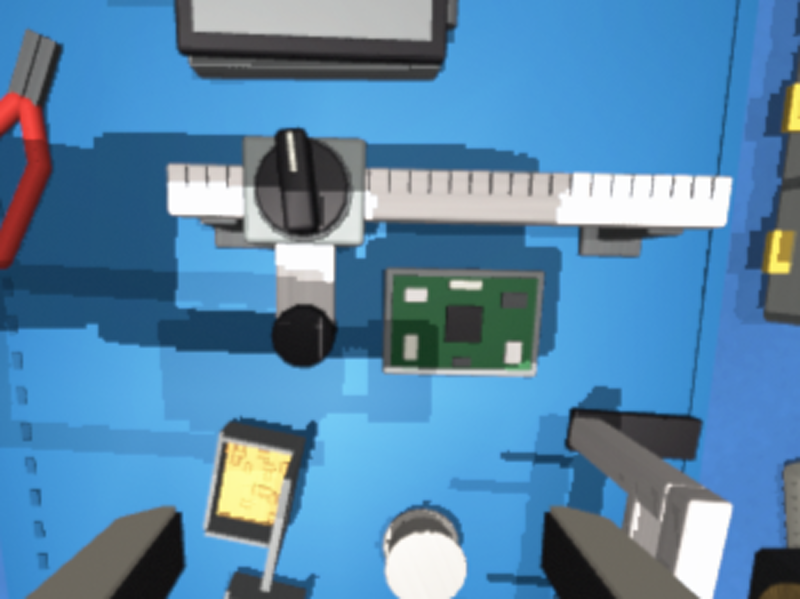

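Run:
```python
from h import *
import json
m=json.load(open('pics/w2.json'));T=robot.camera_model('top');S=robot.camera_model('scene')
c=lambda x,y:np.array([100+x/2.2857,y/2.2857])
g=lambda x,y,z:onz(m,c(x,y),z).round(4)
n1=(g(168,165,.114)+g(168,216,.114))/2; f1=(g(732,177,.114)+g(730,227,.114))/2
ax=(f1-n1);L=np.linalg.norm(ax);ax/=L;print('rail',n1,f1,L,np.arctan2(ax[1],ax[0]))
k=g(302,187,.141);b1=g(291,129,.164);b2=g(303,231,.164);cam=g(303,335,.130);chip=g(464,324,.021)
print('knob disc',k,'bar',b1,b2,(b1+b2)/2,np.linalg.norm(b1-b2),'ang',np.arctan2(*(b1-b2)[1::-1]))
print('cam',cam,'chip',chip,'travel',ax@(chip-cam))
print('boardc',(g(385,270,.015)+g(543,272,.015)+g(535,376,.015)+g(384,372,.015))/4)
for n,p,q in [('cam',(303,335),(340,350)),('chip',(464,324),(348,294))]:
    print(n,tri((m,c(*p)),(T,np.array(q)*.64)))
print(tri((m,c(464,324)),(S,np.array((421,374))*.64)))
print('perp cam-rail',np.cross(ax[:2],(cam-n1)[:2]),'carriage',g(305,190,.130))
```

```text
rail [0.4049 0.1232 0.114 ] [0.6842  0.11675 0.114  ] 0.2793744664424435 -0.02308934391688191
knob disc [0.4736 0.1218 0.141 ] bar [0.4715 0.1422 0.164 ] [0.4755 0.1015 0.164 ] [0.4735  0.12185 0.164  ] 0.04089608783245653 ang 1.668761817915849
cam [0.4714 0.0536 0.13  ] chip [0.5671 0.0499 0.021 ] travel 0.09575991442837035
boardc [0.5665 0.0498 0.015 ]
cam (array([0.46981162, 0.05258766, 0.11745224]), np.float64(0.0005420312181047504))
chip (array([0.56418364, 0.04975651, 0.02925822]), np.float64(0.0019256813069920705))
(array([0.56705244, 0.05040888, 0.02068663]), np.float64(0.0005408005117897449))
perp cam-rail -0.06804614337909258 carriage [0.4741 0.1217 0.13  ]<stdin>:15: DeprecationWarning: Arrays of 2-dimensional vectors are deprecated. Use arrays of 3-dimensional vectors instead. (deprecated in NumPy 2.0)
```

The knob is at (0.4735, 0.122), bar yaw 1.67, and the chip is 96 mm along the rail from the lens. I'll descend on the knob and grip it.

>>> arm_command(increments="0 35 -9 10 -0.05; 0 70 -18 30 -0.1; 0 104 -27 60 -0.1; 0 104 -27 95 -0.1; 0 104 -27 125 -0.1")

```text
t: 2.95
tool_pos: [0.474, 0.1219, 0.1758]
orientation: [2.112, 2.324, 0.001]
force: [0.6, -0.1, -0.4]
opening: 0.0931
gripper_force: 0.0
```

>>> arm_command(increments="0 0 0 8 0; 0.5 0 0 8 0; 1 0 0 8 0; 1 0 0 8 0; 1 0 0 8 0", grip_force=30)

```text
t: 3.45
tool_pos: [0.4748, 0.1228, 0.1701]
orientation: [2.111, 2.325, 0.003]
force: [-0.9, -0.3, -0.1]
opening: 0.0656
gripper_force: 0.0
```

>>> arm_command(increments="1 0 0 0 0; 1 0 0 0 0; 1 0 0 0 0")

```text
t: 3.75
tool_pos: [0.4736, 0.123, 0.1684]
orientation: [2.111, 2.327, 0.0]
force: [0.2, -0.8, 1.2]
opening: 0.0414
gripper_force: 0.0
```

>>> arm_command(increments="1 0 0 0 0; 1 0 0 0 0; 1 0 0 0 0; 1 0 0 0 0; 1 0 0 0 0")

```text
t: 4.25
tool_pos: [0.4736, 0.1229, 0.1682]
orientation: [2.111, 2.327, -0.0]
force: [0.0, 0.2, -0.7]
opening: 0.0024
gripper_force: 0.0
```

>>> arm_command(increments="1 0 0 0 -0.1; 1 0 0 0 -0.2; 1 0 0 0 -0.3; 1 0 0 0 -0.4; 1 0 0 0 -0.5")

```text
t: 4.75
tool_pos: [0.4736, 0.1229, 0.1682]
orientation: [-1.464, -2.779, 0.0]
force: [0.1, 0.6, 0.2]
opening: 0.0002
gripper_force: 0.0
```

>>> arm_command(increments="1 0 0 0 -0.1; 1 0 0 0 -0.2; 1 0 0 0 -0.3; 1 0 0 0 -0.4; 1 0 0 0 -0.5")

```text
t: 5.25
tool_pos: [0.4736, 0.1229, 0.1682]
orientation: [-0.731, -3.055, -0.0]
force: [0.3, -0.6, -0.0]
opening: 0.0005
gripper_force: 0.0
```

>>> arm_command(increments="1 0 0 0 -0.1; 1 0 0 0 -0.2; 1 0 0 0 -0.3; 1 0 0 0 -0.35; 1 0 0 0 -0.35")

```text
t: 5.75
tool_pos: [0.4736, 0.1229, 0.1682]
orientation: [-0.193, -3.136, 0.0]
force: [-0.4, -0.1, -0.9]
opening: 0.0005
gripper_force: 0.0
```

```bash
python3 -c "
from h import *
s,p,Rm=tool();print(s['t'],p.round(4),np.arctan2(Rm[1,0],Rm[0,0]),s['wrist_torque'],s['opening'],s['q'])
print(go([0.4735+.096*np.cos(.023),.123-.096*np.sin(.023),.168]))"
```

```text
5.75 [0.4736 0.1229 0.1682] 3.018538552597166 [-0.01205349 -0.15776458  0.02526424] 0.0004541283021589211 [ 1.49091452e-01 -1.49148259e-01  1.84477307e+00 -2.01947213e-05
  1.44602171e+00 -1.29864826e+00]
(array([-95.5,   9.7,   0.2]), 0, 'yaw0', np.float64(3.019))
```

The fingers closed on nothing, so I'll raise and look.

>>> arm_command(increments="0.8 0 0 -40 0; 0.5 0 0 -80 0; 0 0 0 -120 0; 0 50 0 -133 0; 0 80 0 -133 0")

```text
t: 6.25
tool_pos: [0.3941, 0.1331, 0.3038]
orientation: [0.198, 3.133, 0.002]
force: [-0.2, -0.1, 0.0]
opening: 0.0357
gripper_force: 0.0
```

>>> arm_command(increments="0 0 0 0 0; 0 0 0 0 0; 0 0 0 0 0; 0 0 0 0 0")

```text
t: 6.65
tool_pos: [0.3946, 0.1326, 0.3008]
orientation: [-0.196, -3.135, 0.001]
force: [0.5, -0.2, -0.2]
opening: 0.0683
gripper_force: 0.0
```

```bash
python3 look.py w3 wrist
python3 - <<'E'
from h import *
import json
im=robot.read_camera('scene'); T=robot.camera_model('scene')
w=cv2.imread('pics/w3r.png')
a=cv2.resize(w,(533,400)); c=cv2.resize(im[170:260,240:360],(533,400),interpolation=cv2.INTER_CUBIC)
b=robot.read_camera('top')[180:270,150:240]
b=cv2.resize(b,(266,266),interpolation=cv2.INTER_CUBIC)
o=np.zeros((600,800,3),np.uint8); o[:400,:400]=cv2.resize(w[:,60:444],(400,400)); o[:300,400:800]=cv2.resize(c,(400,300)); o[300:566,400:666]=b
cv2.imwrite('pics/c3.png',o); print('wrist px = x*.96+60, y*.96')
E
```

```text
t 6.7 tcp [0.3945 0.1326 0.3007] yaw 3.017 f [-0.1 -0.6  0.7] scale 1.5625 fwd in tool [[-0.0, -0.97, -0.25], [1.0, -0.0, 0.0], [-0.0, -0.25, 0.97]] eye off [ 0.067 -0.    -0.173]
wrist px = x*.96+60, y*.96
```

View pics/c3.png

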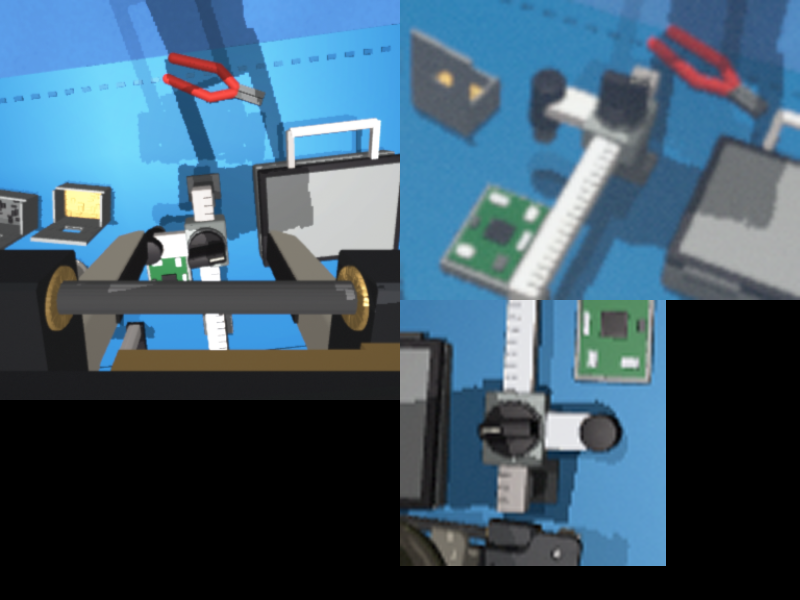

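Run:
```python
from h import *
import json
m2=json.load(open('pics/w2.json'));m3=json.load(open('pics/w3.json'));T=robot.camera_model('top');S=robot.camera_model('scene')
c=lambda x,y:np.array([100+x/2.2857,y/2.2857])
t=lambda x,y:np.array([150+(x-400)/2.956,180+(y-300)/2.956])
w=lambda x,y:np.array([60+x*.96,y*.96])
s=lambda x,y:np.array([240+(x-400)*.3,170+y*.3])
print('white mark mid w2/top',tri((m2,c(291,150)),(T,t(490,430))))
print('bar +y end',tri((m2,c(291,130)),(T,t(480,430))))
print('disc centre',tri((m2,c(302,187)),(T,t(513,430))))
print('w2,w3 disc',tri((m2,c(302,187)),(m3,w(208,247))))
print('cam top w2,top',tri((m2,c(303,335)),(T,t(600,433))))
print('all w2 scene top cam',tri((m2,c(303,335)),(T,t(600,433)),(S,s(547,83))))
print('rail near end w2,top', tri((m2,c(168,190)),(T,t(512,512))), tri((m2,c(168,190)),(T,t(512,512)),(m3,w(205,185))))
# knob in enlarged crops
a=cv2.imread('pics/w2r.png')[40:120,190:270]; b=cv2.imread('pics/w3r.png')[190:280,215:305]
o=np.hstack([cv2.resize(a,(400,400),interpolation=cv2.INTER_CUBIC),cv2.resize(b,(400,400),interpolation=cv2.INTER_CUBIC)])
cv2.imwrite('pics/k.png',o)
```

```text
white mark mid w2/top (array([0.46782429, 0.13973486, 0.12974767]), np.float64(0.0004092691104737146))
bar +y end (array([0.467369  , 0.14960079, 0.12134294]), np.float64(0.00012600610028271804))
disc centre (array([0.46747659, 0.12959503, 0.07438182]), np.float64(0.0008523268185942549))
w2,w3 disc (array([0.47235974, 0.12406428, 0.12444696]), np.float64(0.0004857645842002396))
cam top w2,top (array([0.46832723, 0.05244394, 0.11214957]), np.float64(0.001622677283110184))
all w2 scene top cam (array([0.46889178, 0.0523058 , 0.12334067]), np.float64(0.0020384517865066703))
rail near end w2,top (array([0.39928599, 0.12592528, 0.09325674]), np.float64(0.00022385289576042045)) (array([0.40078199, 0.1268043 , 0.09771282]), np.float64(0.00321661160399333))
```

View pics/k.png

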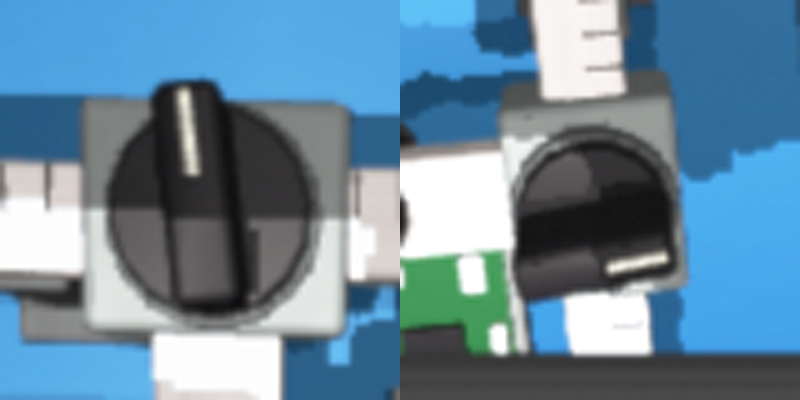

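Run:
```python
from h import *
import json
m2=json.load(open('pics/w2.json'));m3=json.load(open('pics/w3.json'));T=robot.camera_model('top');S=robot.camera_model('scene')
a=lambda x,y:np.array([190+x/5,40+y/5]); b=lambda x,y:np.array([215+(x-400)*.225,190+y*.225])
for n,p,q in [('outer',(183,92),(668,257)),('inner',(192,173),(608,268)),('discL/top',(210,102),(675,222)),('disc c',(210,208),(597,213)),('carr +y-x corner',(85,103),(668,75))]:
    print(n,[np.round(v,4) for v in tri((m2,a(*p)),(m3,b(*q)))])
t=lambda x,y:np.array([150+(x-400)/2.956,180+(y-300)/2.956])
print('outer top',tri((m2,a(183,92)),(T,t(480,430))),tri((m3,b(668,257)),(T,t(480,430))))
# reprojection check of chip & known: where would chip etc. be
for X in ([.4735,.1218,.164],[.4735,.1218,.145],[.567,.05,.021]): print(X,[proj(q,X).round(1) for q in (m2,m3,T,S)])
```

```text
outer [array([0.471 , 0.1414, 0.1636]), np.float64(0.0008)]
inner [array([0.4722, 0.1264, 0.1637]), np.float64(0.0004)]
discL/top [array([0.4738, 0.1444, 0.1356]), np.float64(0.0009)]
disc c [array([0.4724, 0.1238, 0.127 ]), np.float64(0.0003)]
carr +y-x corner [array([0.4422, 0.1488, 0.1034]), np.float64(0.0001)]
outer top (array([0.4677436 , 0.1464908 , 0.13441089]), np.float64(0.0008217118404640266)) (array([0.46858444, 0.14155453, 0.16882145]), np.float64(0.000604194663134679))
[0.4735, 0.1218, 0.164] [array([230. ,  79.2]), array([257.5, 251.9]), array([185.9, 221.9]), array([306.9, 193.8])]
[0.4735, 0.1218, 0.145] [array([231.7,  81.4]), array([257.6, 244.9]), array([187.2, 221.8]), array([306.2, 198.4])]
[0.567, 0.05, 0.021] [array([302.9, 141.7]), array([222.1, 270.7]), array([222.6, 186.7]), array([269.2, 239.2])]
```

```bash
python3 look.py tz top 165,205,215,242 >/dev/null; python3 look.py sz scene 285,175,335,212 >/dev/null
python3 - <<'E'
from h import *
a=cv2.imread('pics/tz.png');b=cv2.imread('pics/sz.png');print(a.shape)
o=np.hstack([cv2.resize(a,(400,296)),cv2.resize(b,(400,296))]);cv2.imwrite('pics/z.png',o)
T=robot.camera_model('top');S=robot.camera_model('scene')
for X in ([.471,.1414,.1636],[.4722,.1264,.1637],[.471,.1414,.1436],[.4722,.1264,.1437]):
    p=proj(T,X);q=proj(S,X); print(X,((p-[165,205])*8).round(0),((q-[285,175])*8+[400,0]).round(0))
E
```

```text
(592, 800, 3)
[0.471, 0.1414, 0.1636] [ 99. 142.] [629. 164.]
[0.4722, 0.1264, 0.1637] [151. 139.] [588. 153.]
[0.471, 0.1414, 0.1436] [111. 141.] [623. 202.]
[0.4722, 0.1264, 0.1437] [163. 138.] [582. 191.]
```

View pics/z.png

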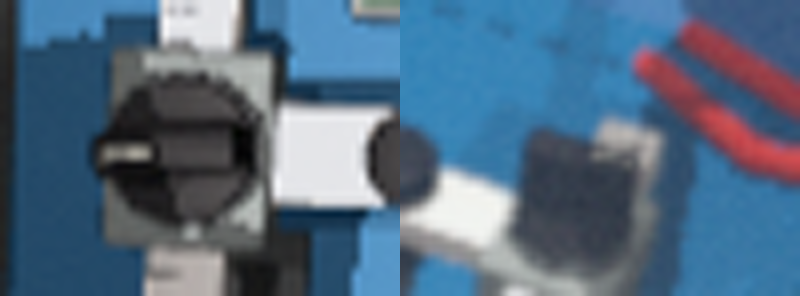

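The heights agree (bar top about 0.163), so the grip was simply too high on the bar. I'll go back, descend further with force watching, and regrip.

>>> arm_command(increments="0 -40 0 0 0.12; 0 -79 -1 0 0.25; 0 -79 -1 20 0.4; 0 -79 -1 40 0.54; 0 -79 -1 60 0.67")

```text
t: 7.4
tool_pos: [0.4728, 0.1219, 0.2401]
orientation: [-1.223, -2.893, 0.001]
force: [0.3, -0.2, -0.2]
opening: 0.0928
gripper_force: 0.0
```

>>> arm_command(increments="0 0 0 20 0.13; 0 0 0 40 0.27; 0 0 0 50 0.4; 0 0 0 60 0.54; 0 0 0 65 0.68")

```text
t: 7.9
tool_pos: [0.4719, 0.1219, 0.1748]
orientation: [-2.117, -2.319, 0.002]
force: [0.4, -0.3, 0.2]
opening: 0.0931
gripper_force: 0.0
```

>>> arm_command(increments="0.2 0 0 6 0; 0.5 0 0 9 0; 0.6 0 0 9 0; 0.6 0 0 9 0; 0.6 0 0 9 0")

```text
t: 8.4
tool_pos: [0.4727, 0.1221, 0.1677]
orientation: [2.11, 2.327, 0.001]
force: [0.0, 0.1, 1.0]
opening: 0.0577
gripper_force: 0.0
```

>>> arm_command(increments="0.6 0 0 2 0; 0.6 0 0 2 0; 0.6 0 0 2 0")

```text
t: 8.7
tool_pos: [0.4724, 0.1221, 0.1652]
orientation: [-2.111, -2.327, 0.0]
force: [-0.1, 0.5, 0.3]
opening: 0.0382
gripper_force: 0.0
```

>>> arm_command(increments="0.6 0 0 2 0; 0.6 0 0 2 0; 0.6 0 0 2 0")

```text
t: 9.0
tool_pos: [0.4724, 0.122, 0.1631]
orientation: [-2.111, -2.326, 0.0]
force: [0.0, 0.5, 1.1]
opening: 0.0372
gripper_force: 0.0
```

```bash
python3 -c "
from h import *
s,p,Rm=tool();print(s['t'],p.round(4),np.arctan2(Rm[1,0],Rm[0,0]),s['force'],s['opening'])
print(go([0.4722,.122,.163],1.66))"
```

```text
9.0 [0.4724 0.122  0.1631] 1.6678199956672926 [0.01421727 0.47798374 1.10724006] 0.03724641396460638
(array([-0. , -0.2,  0.1]), np.float64(0.008), 'yaw0', np.float64(1.668))
```

>>> arm_command(increments="1 0 0 0 0; 1 0 0 0 0; 1 0 0 0 0; 1 0 0 0 0", grip_force=30)

```text
t: 9.4
tool_pos: [0.4725, 0.1221, 0.1633]
orientation: [2.111, 2.327, 0.0]
force: [-0.4, 0.2, 0.1]
opening: 0.0102
gripper_force: 0.0
```

>>> arm_command(increments="1 0 0 0 0; 1 0 0 0 0; 1 0 0 0 0")

```text
t: 9.7
tool_pos: [0.4725, 0.1221, 0.1632]
orientation: [-2.111, -2.327, 0.0]
force: [-0.4, 0.3, 0.2]
opening: 0.0007
gripper_force: 0.0
```

```bash
python3 look.py w4 wrist 130,130,390,325
```

```text
t 9.75 tcp [0.4724 0.1221 0.1632] yaw 1.668 f [-0.8 -0.4  0.1] scale 3.076923076923077 fwd in tool [[-0.0, -0.97, -0.25], [1.0, -0.0, -0.0], [0.0, -0.25, 0.97]] eye off [ 0.068  0.001 -0.173]
```

View pics/w4.png

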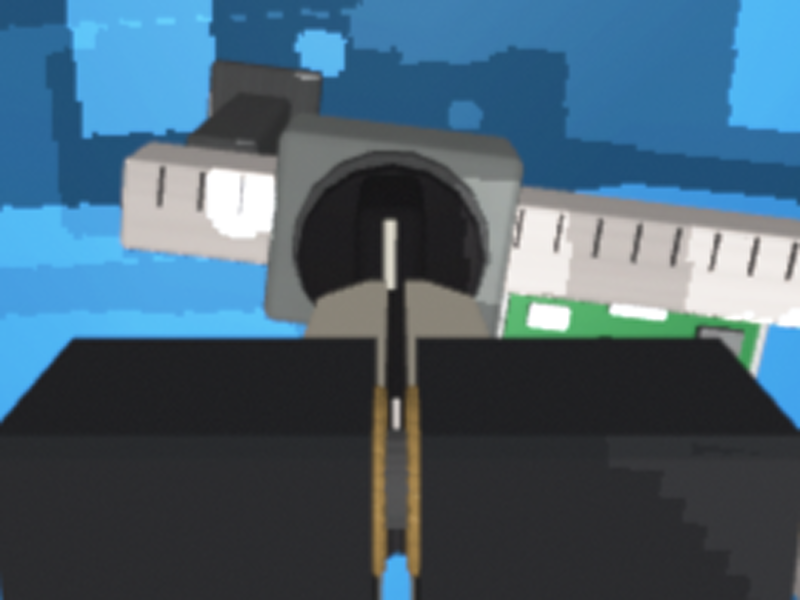

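Run:
```python
from h import *
import json
m2,m3,m4=[json.load(open(f'pics/w{i}.json')) for i in (2,3,4)];T=robot.camera_model('top')
a=lambda x,y:np.array([190+x/5,40+y/5]); b=lambda x,y:np.array([215+(x-400)*.225,190+y*.225]); d=lambda x,y:np.array([130+x/3.0769,130+y/3.0769]);t=lambda x,y:np.array([165+x/8,205+y/8])
P=[(m2,a(183,92)),(m3,b(668,257)),(m4,d(390,220)),(T,t(105,152))]
for z in (.164,.155,.147,.14): print(z,[onz(m,p,z)[:2].round(4) for m,p in P])
Q=[(m2,a(192,173)),(m3,b(608,268)),(T,t(152,152))]
for z in (.164,.147): print('in',z,[onz(m,p,z)[:2].round(4) for m,p in Q])
print(tri(*P),tri(*P[:3]))
# disc outline in w4: left/right extremes, and finger corners
for z in (.141,.125): print(z,[onz(m4,d(*p),z)[:2].round(4) for p in ((295,245),(487,245),(390,152))])
s,p,Rm=tool()
for h in (-.02,0,.006,.025): print(h,[((proj(m4,p+Rm@np.array([dx,0,h]))-130)*3.0769).round(0) for dx in (.0075,0,-.0075)])
```

```text
0.164 [array([0.4708, 0.1405]), array([0.4711, 0.1421]), array([0.4707, 0.1411]), array([0.4683, 0.1394])]
0.155 [array([0.4699, 0.1421]), array([0.4752, 0.1422]), array([0.4709, 0.1385]), array([0.4681, 0.1411])]
0.147 [array([0.4691, 0.1435]), array([0.4789, 0.1422]), array([0.4711, 0.1362]), array([0.4679, 0.1425])]
0.14 [array([0.4684, 0.1447]), array([0.4821, 0.1422]), array([0.4713, 0.1342]), array([0.4678, 0.1438])]
in 0.164 [array([0.4721, 0.126 ]), array([0.4722, 0.1268]), array([0.4686, 0.126 ])]
in 0.147 [array([0.4705, 0.1282]), array([0.4801, 0.126 ]), array([0.4682, 0.1288])]
(array([0.47018289, 0.14079147, 0.16391704]), np.float64(0.002324906068323546)) (array([0.47084554, 0.14124223, 0.16404045]), np.float64(0.0009075489395986885))
0.141 [array([0.4508, 0.1268]), array([0.4932, 0.1309]), array([0.4698, 0.1497])]
0.125 [array([0.4495, 0.1216]), array([0.4953, 0.126 ]), array([0.47  , 0.1464])]
-0.02 [array([389., 313.]), array([389., 352.]), array([389., 390.])]
0 [array([389., 275.]), array([389., 311.]), array([389., 345.])]
0.006 [array([389., 265.]), array([390., 300.]), array([390., 334.])]
0.025 [array([390., 238.]), array([390., 270.]), array([390., 301.])]
```

The wrist view shows the closed fingers still above the bar, with the bar and white mark at (390,220–290) passing under them. The real tips therefore seem shorter than stated, so I'll probe downward for contact.

>>> arm_command(increments="1 0 0 2 0; 1 0 0 2 0")

```text
t: 9.95
tool_pos: [0.4723, 0.122, 0.1609]
orientation: [-2.111, -2.326, 0.001]
force: [0.8, -0.1, 0.7]
opening: 0.0007
gripper_force: 0.0
```

>>> arm_command(increments="1 0 0 2 0; 1 0 0 2 0")

```text
t: 10.15
tool_pos: [0.4722, 0.122, 0.1589]
orientation: [-2.111, -2.326, 0.001]
force: [-0.6, -0.3, 0.1]
opening: 0.0001
gripper_force: 0.0
```

>>> arm_command(increments="1 0 0 2 0; 1 0 0 2 0")

```text
t: 10.35
tool_pos: [0.4724, 0.122, 0.157]
orientation: [-2.111, -2.326, 0.0]
force: [-0.3, 0.4, -0.7]
opening: 0.0003
gripper_force: 0.0
```

>>> arm_command(increments="1 0 0 2 0; 1 0 0 2 0")

```text
t: 10.55
tool_pos: [0.4731, 0.1221, 0.1568]
orientation: [2.11, 2.326, 0.002]
force: [-3.5, -0.5, 9.0]
opening: 0.0006
gripper_force: 4.7
```

>>> arm_command(increments="1 0 0 2 0; 1 0 0 2 0")

```text
t: 10.75
tool_pos: [0.4744, 0.1221, 0.1567]
orientation: [2.109, 2.324, 0.006]
force: [-3.2, -1.0, 18.2]
opening: 0.0008
gripper_force: 9.2
```

```bash
python3 look.py w5 wrist 130,130,390,325
```

```text
t 10.8 tcp [0.4745 0.1221 0.1567] yaw 1.668 f [-3.5 -2.2 17.8] scale 3.076923076923077 fwd in tool [[-0.0, -0.97, -0.25], [1.0, -0.0, -0.0], [0.0, -0.25, 0.97]] eye off [ 0.068  0.001 -0.173]
```

View pics/w5.png

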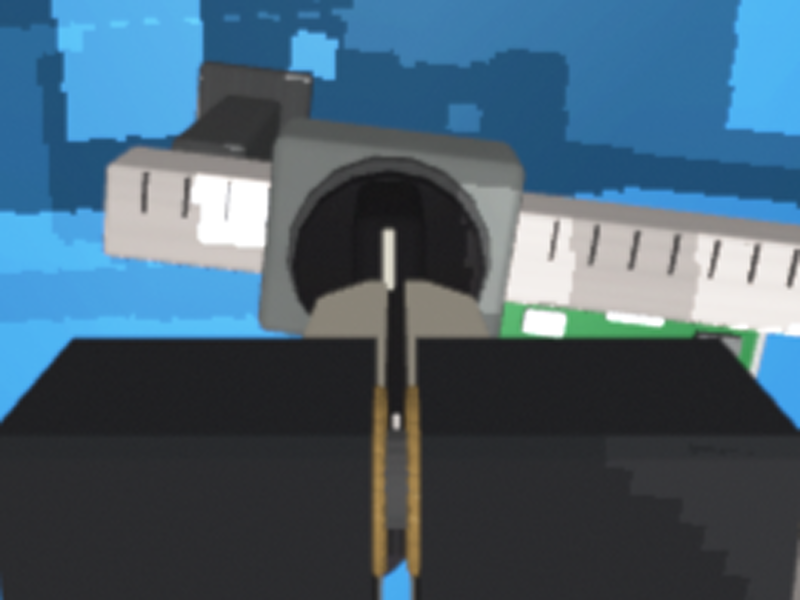

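Contact came at reported z=0.157 on a 0.164 bar top, so the real fingertips are 7 mm behind the reported TCP (tip z = reported z + 0.007). I'll open, go lower and grip.

>>> arm_command(increments="1 0 0 -10 0; 0.8 0 0 -20 0; 0.6 0 0 -20 0; 0.6 0 0 -20 0; 0.6 0 0 -20 0")

```text
t: 11.3
tool_pos: [0.4721, 0.122, 0.1726]
orientation: [-2.111, -2.326, 0.001]
force: [-0.1, 0.1, -0.0]
opening: 0.0277
gripper_force: 0.0
```

>>> arm_command(increments="0.6 0 0 0 0; 0.6 0 0 10 0; 0.6 0 0 20 0; 0.6 0 0 28 0; 0.6 0 0 32 0")

```text
t: 11.8
tool_pos: [0.4715, 0.1219, 0.1394]
orientation: [-2.11, -2.325, 0.003]
force: [0.0, 0.0, -0.5]
opening: 0.0371
gripper_force: 0.0
```

>>> arm_command(increments="0.6 0 0 0 0; 1 0 0 0 0; 1 0 0 0 0; 1 0 0 0 0; 1 0 0 0 0", grip_force=30)

```text
t: 12.3
tool_pos: [0.4728, 0.1221, 0.1417]
orientation: [2.111, 2.326, 0.001]
force: [0.4, -0.1, 1.2]
opening: 0.014
gripper_force: 30.0
```

>>> arm_command(increments="1 0 0 0 0; 1 0 0 0 0; 1 0 0 0 0")

```text
t: 12.6
tool_pos: [0.4728, 0.1221, 0.1417]
orientation: [2.111, 2.326, 0.001]
force: [0.0, 0.7, 3.9]
opening: 0.014
gripper_force: 30.0
```

Gripped at 14 mm. Now I'll turn it counter-clockwise.

>>> arm_command(increments="1 0 0 0 -0.1; 1 0 0 0 -0.2; 1 0 0 0 -0.3; 1 0 0 0 -0.4; 1 0 0 0 -0.5")

```text
t: 13.1
tool_pos: [0.4731, 0.1222, 0.1417]
orientation: [1.464, 2.778, 0.002]
force: [2.4, 0.3, 0.4]
opening: 0.0139
gripper_force: 30.0
```

>>> arm_command(increments="1 0 0 0 -0.1; 1 0 0 0 -0.2; 1 0 0 0 -0.3; 1 0 0 0 -0.4; 1 0 0 0 -0.5")

```text
t: 13.6
tool_pos: [0.4733, 0.1225, 0.1417]
orientation: [0.731, 3.054, 0.002]
force: [4.0, 1.5, 1.0]
opening: 0.0132
gripper_force: 30.0
```

>>> arm_command(increments="1 0 0 0 -0.1; 1 0 0 0 -0.2; 1 0 0 0 -0.3; 1 0 0 0 -0.33; 1 0 0 0 -0.33")

```text
t: 14.1
tool_pos: [0.4733, 0.1226, 0.1417]
orientation: [0.225, 3.132, 0.002]
force: [4.5, 3.3, -0.1]
opening: 0.0137
gripper_force: 30.0
```

```bash
python3 -c "
from h import *
s,p,Rm=tool();print(s['t'],p.round(4),np.arctan2(Rm[1,0],Rm[0,0]),s['wrist_torque'],s['opening'],s['gripper_force'])
print(go(p+.0957*np.array([np.cos(.023),-np.sin(.023),0])))"
```

```text
14.1 [0.4733 0.1226 0.1417] 2.9983520495840725 [ 0.74578291 -0.93656973 -0.0029916 ] 0.013682250125283707 29.988808035850525
(array([-95. ,  11.5,   0. ]), 0, 'yaw0', np.float64(2.998))
```

>>> arm_command(increments="1 -20 2.4 0 0; 1 -40 4.8 0 0; 1 -60 7.2 0 0; 1 -80 9.7 0 0; 1 -95 11.5 0 0")

```text
t: 14.6
tool_pos: [0.5681, 0.1203, 0.1416]
orientation: [-0.227, -3.131, -0.001]
force: [-6.8, 2.7, 9.9]
opening: 0.0137
gripper_force: 30.0
```

>>> arm_command(increments="1 0 0 0 0; 1 0 0 0 0")

```text
t: 14.8
tool_pos: [0.5693, 0.1202, 0.1417]
orientation: [0.227, 3.131, 0.001]
force: [4.8, 3.0, 1.5]
opening: 0.014
gripper_force: 30.0
```

Run:
```python
from h import *
s,p,Rm=tool();print(s['t'],p.round(4),s['force'])
im=robot.read_camera('top'); cv2.imwrite('pics/t5r.png',im); a=im[165:235,165:258]
b=robot.read_camera('scene'); cv2.imwrite('pics/s5r.png',b); b=b[170:270,230:363]
cv2.imwrite('pics/t5.png',np.hstack([cv2.resize(a,(400,300),interpolation=cv2.INTER_CUBIC),cv2.resize(b,(400,300),interpolation=cv2.INTER_CUBIC)]))
```

```text
14.8 [0.5693 0.1202 0.1417] [4.83221005 3.01445554 1.5340589 ]
```

View pics/t5.png

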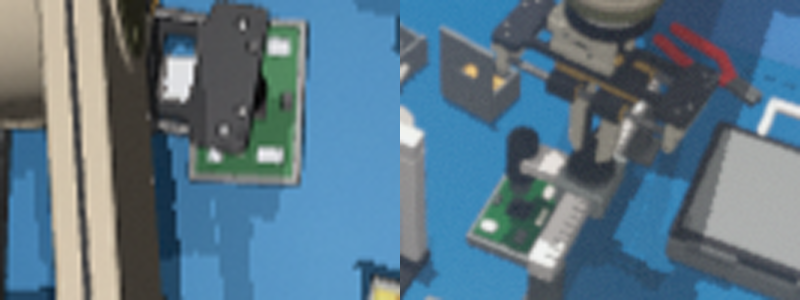

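Run:
```python
from h import *
S=robot.camera_model('scene')
c=lambda x,y:np.array([230+(x-400)/3.0075,170+y/3])
cam=onz(S,c(523,139),.130);chip=onz(S,c(520,208),.021)
s0=lambda x,y:np.array([x,y])*.64
print(cam,chip,'start cam',onz(S,s0(444,305),.13),'chip start', onz(S,s0(421,374),.021))
```

```text
[0.56902536 0.05202607 0.13      ] [0.56651036 0.0522556  0.021     ] start cam [0.47576443 0.05450007 0.13      ] chip start [0.56720493 0.05103691 0.021     ]
```

The lens is over the chip (about 0.569 vs 0.567). Now I'll tighten.

>>> arm_command(increments="1 0 0 0 0.1; 1 0 0 0 0.2; 1 0 0 0 0.3; 1 0 0 0 0.4; 1 0 0 0 0.5")

```text
t: 15.4
tool_pos: [0.5687, 0.1199, 0.1417]
orientation: [1.0, 2.976, 0.001]
force: [4.9, 0.8, 2.2]
opening: 0.0137
gripper_force: 30.0
```

>>> arm_command(increments="1 0 0 0 0.1; 1 0 0 0 0.2; 1 0 0 0 0.3; 1 0 0 0 0.4; 1 0 0 0 0.5")

```text
t: 15.9
tool_pos: [0.5685, 0.1198, 0.1417]
orientation: [1.706, 2.636, 0.001]
force: [2.5, 0.1, 2.1]
opening: 0.0137
gripper_force: 30.0
```

>>> arm_command(increments="1 0 0 0 0.1; 1 0 0 0 0.2; 1 0 0 0 0.3; 1 0 0 0 0.38; 1 0 0 0 0.4")

```text
t: 16.4
tool_pos: [0.5682, 0.1197, 0.1417]
orientation: [2.193, 2.248, 0.001]
force: [1.4, -0.5, 3.6]
opening: 0.0135
gripper_force: 30.0
```

>>> arm_command(increments="1 0 0 0 0; 1 0 0 0 0; 1 0 0 0 0; 0.5 0 0 0 0; 0.5 0 0 0 0")

```text
t: 16.9
tool_pos: [0.5672, 0.1197, 0.1403]
orientation: [-2.189, -2.251, 0.003]
force: [-0.0, -0.5, 0.1]
opening: 0.0253
gripper_force: 0.0
```

>>> arm_command(increments="0.5 0 0 0 0; 0.5 0 0 0 0; 0.3 0 0 -40 0; 0 0 0 -90 0; 0 0 0 -140 0")

```text
t: 17.4
tool_pos: [0.5672, 0.1197, 0.2819]
orientation: [-2.19, -2.25, 0.003]
force: [0.7, 0.0, 0.5]
opening: 0.0652
gripper_force: 0.0
```

```bash
python3 -c "
from h import *
s,p,Rm=tool();print(s['t'],p.round(4),s['force'],s['q'])
print(go([.44,.0,.29],1.3))"
```

```text
17.4 [0.5672 0.1197 0.2819] [0.72226273 0.01597515 0.4999005 ] [1.19586301e-01 5.93849663e-02 1.43619864e+00 1.37491964e-05
 1.64838782e+00 9.23854344e-02]
(array([-116.2, -130.4,   -8.1]), np.float64(0.298), 'yaw0', np.float64(1.598))
```

Clamp is tightened (a≈1.52). Next is the screen: I'll look at the handle from above.

>>> arm_command(increments="0 31 -36 0 0; 0 62 -72 0 0; 0 93 -108 0 0; 0 124 -144 0 0; 0 124 -144 0 0")

```text
t: 17.9
tool_pos: [0.4173, 0.243, 0.2816]
orientation: [-2.185, -2.256, -0.001]
force: [-0.0, -0.1, 0.3]
opening: 0.0927
gripper_force: 0.0
```

>>> arm_command(increments="0 0 0 0 0; 0 0 0 0 0")

```text
t: 18.1
tool_pos: [0.4213, 0.2394, 0.2812]
orientation: [2.191, 2.251, -0.0]
force: [-0.7, -0.3, -0.2]
opening: 0.0932
gripper_force: 0.0
```

```bash
python3 look.py w6 wrist 80,0,480,300
```

```text
t 18.15 tcp [0.4215 0.2392 0.2811] yaw 1.597 f [0.2 0.2 0.2] scale 2.0 fwd in tool [[0.0, -0.97, -0.25], [1.0, 0.0, 0.0], [0.0, -0.25, 0.97]] eye off [ 0.068  0.001 -0.173]
```

View pics/w6.png

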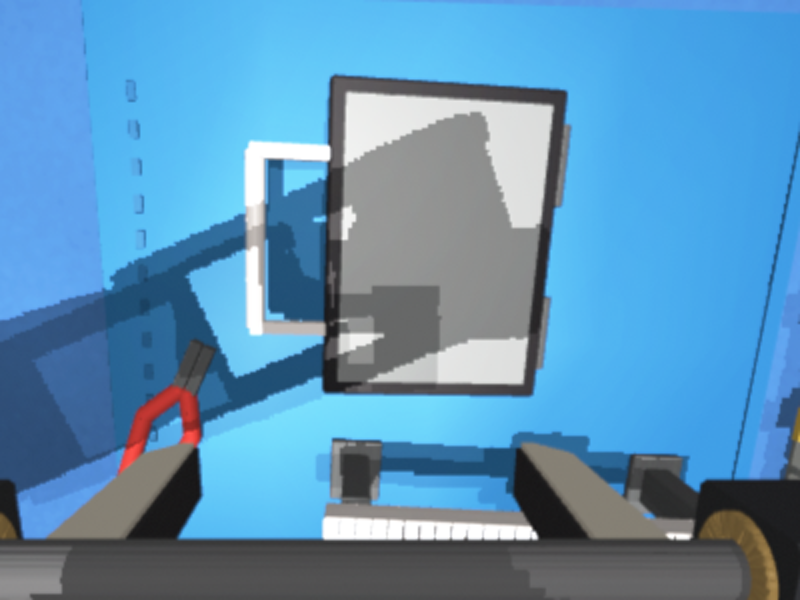

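Run:
```python
from h import *
import json
m=json.load(open('pics/w6.json'));T=robot.camera_model('top');S=robot.camera_model('scene')
c=lambda x,y:np.array([80+x/2,y/2])
for z in (.04,.046): print(z,'handle ends',[onz(m,c(*p),z)[:2].round(4) for p in ((254,143),(255,333),(254.5,238))],'lid',[onz(m,c(*p),z)[:2].round(4) for p in ((332,77),(566,92),(530,393),(325,392))])
k=lambda x,y:np.array([x,y])*.64
# ends: w6 (254,148) outer corner ; top (152,421)/(225,422) ; scene (553,318),(609,333)
for a,b,s in (((246,143),(151,422),(609,330)),((249,333),(224,423),(550,320))):
    print(tri((m,c(*a)),(T,k(*b))),tri((m,c(*a)),(S,k(*s))),tri((m,c(*a)),(T,k(*b)),(S,k(*s))))
print(go([.35,.307,.15],1.57))
```

```text
0.04 handle ends [array([0.3528, 0.3624]), array([0.3515, 0.2384]), array([0.3522, 0.3028])] lid [array([0.4025, 0.4026]), array([0.5508, 0.3978]), array([0.5474, 0.2004]), array([0.4009, 0.1972])]
0.046 handle ends [array([0.3537, 0.3616]), array([0.3525, 0.2394]), array([0.3531, 0.3028])] lid [array([0.4028, 0.4012]), array([0.5489, 0.3965]), array([0.5455, 0.2019]), array([0.4011, 0.1988])]
(array([0.34852854, 0.3596841 , 0.06310356]), np.float64(0.0031293413146091793)) (array([0.35518461, 0.35534292, 0.08168417]), np.float64(0.0013880340248216578)) (array([0.35062936, 0.35553183, 0.07655425]), np.float64(0.0038826101708441607))
(array([0.34863404, 0.24211584, 0.06173742]), np.float64(0.0025011513089612204)) (array([0.34911996, 0.2400314 , 0.05019436]), np.float64(8.192582222847212e-06)) (array([0.34781758, 0.2417014 , 0.0515294 ]), np.float64(0.004465558195154197))
(array([ 69.6, -69.7, 131.1]), np.float64(0.027), 'yaw0', np.float64(1.597))
```

>>> arm_command(increments="0.65 32 -34 20 0.02; 0.65 63 -67 50 0.037; 0.65 63 -67 90 0.037; 0.65 63 -67 130 0.037; 0.65 63 -67 171 0.037")

```text
t: 18.65
tool_pos: [0.3528, 0.3006, 0.1088]
orientation: [2.233, 2.209, 0.001]
force: [-0.3, -0.2, -0.4]
opening: 0.0575
gripper_force: 0.0
```

>>> arm_command(increments="0.65 0 0 0 0; 0.65 0 0 30 0; 0.65 0 0 60 0; 0.65 0 0 85 0; 0.65 0 0 95 0")

```text
t: 19.15
tool_pos: [0.3525, 0.3003, 0.0147]
orientation: [-2.234, -2.208, 0.003]
force: [0.2, 0.7, 0.3]
opening: 0.0327
gripper_force: 0.0
```

>>> arm_command(increments="0.65 0 0 0 0; 1 0 0 0 0; 1 0 0 0 0; 1 0 0 0 0; 1 0 0 0 0", grip_force=35)

```text
t: 19.65
tool_pos: [0.3543, 0.3018, 0.0169]
orientation: [2.231, 2.209, 0.007]
force: [5.7, -0.3, 0.5]
opening: 0.0109
gripper_force: 35.0
```

Run:
```python
from h import *
s,p,Rm=tool();print(s['t'],p.round(4),np.arctan2(Rm[1,0],Rm[0,0]),s['force'],s['opening'],s['gripper_force'])
f=lambda d:np.array([.195*(np.cos(.03)-np.cos(np.radians(d)+.03)),-.195*(np.sin(np.radians(d)+.03)-np.sin(.03))])*1000
for k in range(4): print([(f(25*k+5*i)-f(25*k)).round(1).tolist() for i in range(1,6)])
```

```text
19.65 [0.3543 0.3018 0.0169] 1.5608830626988421 [ 5.68464936 -0.2902478   0.54397787] 0.01092915840196667 35.00046730041504
[[1.3, -17.0], [4.0, -33.8], [8.2, -50.2], [13.8, -66.3], [20.7, -81.8]]
[[8.3, -14.8], [17.9, -28.9], [28.6, -42.1], [40.5, -54.3], [53.4, -65.4]]
[[13.8, -9.9], [28.4, -18.7], [43.7, -26.1], [59.6, -32.1], [76.0, -36.7]]
[[16.7, -3.2], [33.6, -4.9], [50.6, -5.1], [67.6, -3.9], [84.4, -1.2]]
```

Bar gripped (about 12 mm). Now I'll follow the arc.

>>> arm_command(increments="1 0 1.3 -17 0; 1 0 4 -33.8 0; 1 0 8.2 -50.2 0; 1 0 13.8 -66.3 0; 1 0 20.7 -81.8 0")

```text
t: 20.15
tool_pos: [0.3856, 0.3014, 0.0996]
orientation: [2.224, 2.197, 0.034]
force: [71.6, 11.8, -56.6]
opening: 0.0132
gripper_force: 35.0
```

>>> arm_command(increments="1 0 8.3 -14.8 0; 1 0 17.9 -28.9 0; 1 0 28.6 -42.1 0; 1 0 40.5 -54.3 0; 1 0 53.4 -65.4 0")

```text
t: 20.65
tool_pos: [0.4295, 0.2966, 0.1567]
orientation: [2.231, 2.203, -0.003]
force: [36.5, 0.0, -57.2]
opening: 0.0112
gripper_force: 35.0
```

>>> arm_command(increments="1 0 13.8 -9.9 0; 1 0 28.4 -18.7 0; 1 0 43.7 -26.1 0; 1 0 59.6 -32.1 0; 1 0 76 -36.7 0")

```text
t: 21.15
tool_pos: [0.4998, 0.2958, 0.1927]
orientation: [-2.233, -2.208, 0.02]
force: [0.4, -8.0, -25.1]
opening: 0.0109
gripper_force: 35.0
```

>>> arm_command(increments="1 0 16.7 -3.2 0; 1 0 33.6 -4.9 0; 1 0 50.6 -5.1 0; 1 0 67.6 -3.9 0; 1 0 84.4 -1.2 0")

```text
t: 21.65
tool_pos: [0.5848, 0.2951, 0.1973]
orientation: [-2.234, -2.208, 0.016]
force: [-6.1, -12.2, -8.7]
opening: 0.0108
gripper_force: 35.0
```

>>> arm_command(increments="1 0 0 0 0; 1 0 0 0 0")

```text
t: 21.85
tool_pos: [0.5859, 0.2952, 0.1971]
orientation: [2.234, 2.207, -0.013]
force: [0.7, -10.1, -9.8]
opening: 0.0108
gripper_force: 35.0
```

>>> arm_command(increments="0.85 0 0 0 0; 0.7 0 0 0 0; 0.6 0 0 0 0; 0.6 0 0 0 0; 0.6 0 0 0 0")

```text
t: 22.35
tool_pos: [0.5867, 0.2991, 0.201]
orientation: [2.232, 2.211, 0.002]
force: [-0.6, -0.4, 0.4]
opening: 0.0364
gripper_force: 0.0
```

>>> arm_command(increments="0.6 0 0 -20 0; 0.6 0 0 -50 0; 0.6 0 0 -90 0; 0.6 0 0 -110 0; 0.6 0 0 -110 0")

```text
t: 22.85
tool_pos: [0.5882, 0.2996, 0.3157]
orientation: [2.23, 2.208, 0.012]
force: [0.1, 0.2, 0.1]
opening: 0.0373
gripper_force: 0.0
```

Run:
```python
from h import *
s,p,Rm=tool();print(s['t'],p.round(4),s['force'],np.arctan2(Rm[1,0],Rm[0,0]))
im=robot.read_camera('top'); cv2.imwrite('pics/t7r.png',im); a=im[165:285,70:270]
b=robot.read_camera('scene'); cv2.imwrite('pics/s7r.png',b); b=b[130:290,235:435]
cv2.imwrite('pics/t7.png',np.hstack([cv2.resize(a,(400,240),interpolation=cv2.INTER_CUBIC)]+[cv2.resize(b,(400,320),interpolation=cv2.INTER_CUBIC)[:240]]))
o=np.zeros((600,800,3),np.uint8);o[:300,:500]=cv2.resize(a,(500,300),interpolation=cv2.INTER_CUBIC);o[300:600,:375]=cv2.resize(b,(375,300),interpolation=cv2.INTER_CUBIC)
cv2.imwrite('pics/t7.png',o)
```

```text
22.85 [0.5882 0.2996 0.3157] [0.06645961 0.15661227 0.14085424] 1.56106122520374
```

View pics/t7.png

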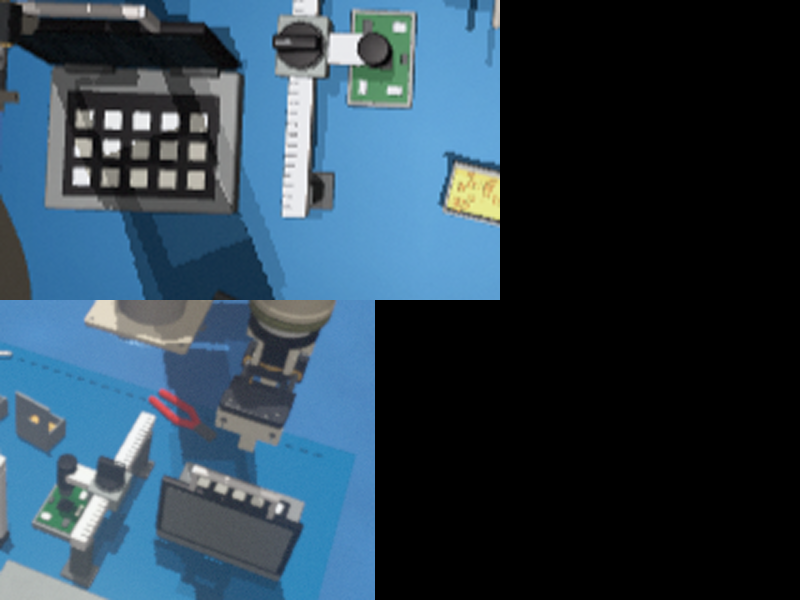

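Run:
```python
from h import *
T=robot.camera_model('top');c=lambda x,y:np.array([70+x/2.5,165+y/2.5])
h=onz(T,c(140,11),.226);print('handle',h,'angle deg',90+np.degrees(np.arcsin((h[0]-.549)/.195)))
print('cam',onz(T,c(375,49),.130),'board centre',(sum(onz(T,c(*p),.015) for p in ((353,10),(415,15),(410,107),(347,102)))/4))
print(go([.45,-.1,.3],1.3))
# close bin view pose needs
print(go([.42,-.12,.30],1.27))
```

```text
handle [0.58436094 0.24390827 0.226     ] angle deg 100.4477136431865
cam [0.56362175 0.04843445 0.13      ] board centre [0.56292896 0.05050288 0.015     ]
(array([-400.2, -132.8,   10.3]), np.float64(0.261), 'yaw0', np.float64(1.561))
(array([-420.5, -162.6,   10.3]), np.float64(0.291), 'yaw0', np.float64(1.561))
```

Both verified: screen ≈100°, lens over the board centre. Now the bins.

>>> arm_command(increments="0.6 -45 -12 0 0; 0.5 -90 -24 0 0; 0.3 -135 -36 0 0; 0.2 -180 -48 0 0; 0.2 -225 -60 0 0")

```text
t: 23.45
tool_pos: [0.5226, 0.0728, 0.3076]
orientation: [-2.23, -2.209, 0.004]
force: [0.8, -0.0, -0.1]
opening: 0.0649
gripper_force: 0.0
```

>>> arm_command(increments="0.2 -45 -13 0 0; 0.2 -90 -26 0 0.05; 0.2 -135 -39 0 0.1; 0.2 -180 -52 0 0.15; 0.2 -225 -65 0 0.26")

```text
t: 23.95
tool_pos: [0.4555, -0.1512, 0.308]
orientation: [-2.5, -1.898, 0.002]
force: [1.1, -0.7, 0.1]
opening: 0.0745
gripper_force: 0.0
```

>>> arm_command(increments="0.2 -45 0 15 0; 0.2 -45 0 30 0; 0.2 -45 0 45 0; 0.2 -45 0 45 0; 0.2 -45 0 45 0")

```text
t: 24.45
tool_pos: [0.4451, -0.1918, 0.2644]
orientation: [-2.497, -1.904, 0.001]
force: [0.3, -0.7, 0.4]
opening: 0.0742
gripper_force: 0.0
```

```bash
python3 look.py w8 wrist 130,0,450,240
```

```text
t 24.5 tcp [ 0.4456 -0.1921  0.2654] yaw 1.303 f [0.7 0.  0.4] scale 2.5 fwd in tool [[-0.0, -0.97, -0.25], [1.0, 0.0, -0.0], [0.0, -0.25, 0.97]] eye off [ 0.069  0.001 -0.172]
```

View pics/w8.png

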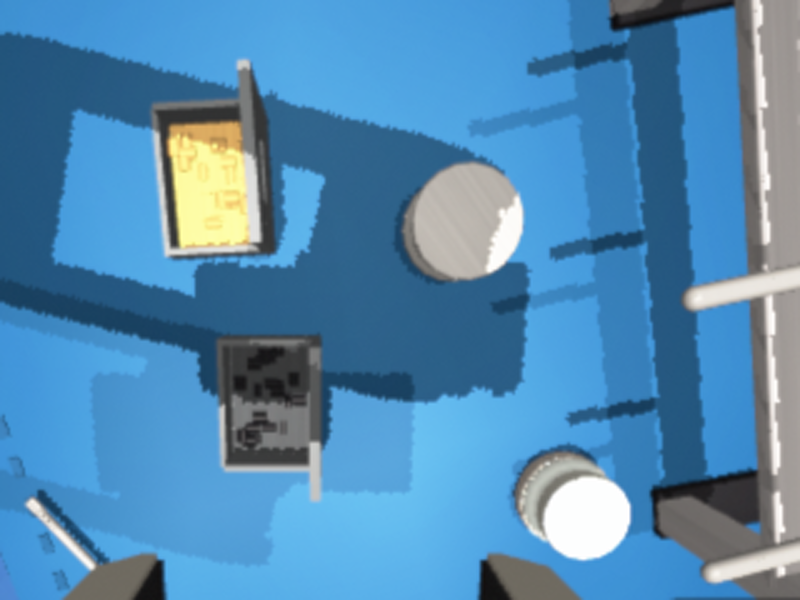

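Run:
```python
from h import *
import json
m=json.load(open('pics/w8.json'));T=robot.camera_model('top');S=robot.camera_model('scene');m1=json.load(open('pics/w1.json'))
c=lambda x,y:np.array([130+x/2.5,y/2.5])
for n,a,b in (('A',(244,63),(256,241)),('B',(315,338),(316,499))):
    p,q=[onz(m,c(*v),.104) for v in (a,b)]
    d=p-q; print(n,p[:2].round(4),q[:2].round(4),'len',np.linalg.norm(d).round(4),'mid',((p+q)/2)[:2].round(4),'yaw',np.arctan2(d[1],d[0]).round(3))
k=lambda x,y:np.array([x,y])*.64
print('A +y end',tri((m,c(244,63)),(T,k(391,358))),'A -y',tri((m,c(256,241)),(T,k(435,372))))
print('B -y end',tri((m,c(316,499)),(T,k(511,375))), tri((m,c(316,499)),(m1,k(390,279))))
w=lambda x,y:np.array([x,y])*.64
for n,p8,p1,pt in (('peg1tip',(690,298),(596,225),(486,281)),('peg0tip',(708,573),(578,358),(552,287))):
    print(n,tri((m,c(*p8)),(m1,w(*p1))),tri((m,c(*p8)),(m1,w(*p1)),(T,k(*pt))),onz(m,c(*p8),.191).round(4))
print('peg2 w1',onz(m1,w(625,68),.191),'jar',onz(m,c(468,218),.055),'spool',onz(m,c(588,517),.046))
s,p,Rm=tool();print(p,np.arctan2(Rm[1,0],Rm[0,0]))
```

```text
A [ 0.4578 -0.0318] [ 0.443  -0.0984] len 0.0683 mid [ 0.4504 -0.0651] yaw 1.352
B [ 0.4563 -0.144 ] [ 0.4373 -0.2146] len 0.0731 mid [ 0.4468 -0.1793] yaw 1.307
A +y end (array([ 0.45753916, -0.02613711,  0.08414609]), np.float64(0.00012920142098228892)) A -y (array([ 0.43914712, -0.09670123,  0.08122465]), np.float64(0.002375818643921606))
B -y end (array([ 0.43657479, -0.21421635,  0.10432421]), np.float64(0.000805316043919066)) (array([ 0.43931276, -0.20870858,  0.12676618]), np.float64(0.0001991716847743817))
peg1tip (array([ 0.58419246, -0.16095205,  0.17574941]), np.float64(7.39229646963733e-05)) (array([ 0.57283411, -0.1580786 ,  0.20192518]), np.float64(0.000885539242887641)) [ 0.5772 -0.159   0.191 ]
peg0tip (array([ 0.57217728, -0.25361797,  0.19068426]), np.float64(0.002461442611578741)) (array([ 0.5674748 , -0.24999072,  0.20081328]), np.float64(0.003191741551719878)) [ 0.5694 -0.2536  0.191 ]
peg2 w1 [ 0.58628327 -0.06451847  0.191     ] jar [ 0.54156643 -0.11130165  0.055     ] spool [ 0.57275358 -0.27895224  0.046     ]
[ 0.44559431 -0.19209194  0.26538433] 1.3030374445526598
```

Bin A plate mid is at (0.450,-0.065), yaw ≈1.33; B is at (0.447,-0.179), yaw ≈1.31. Peg tips are peg2 (0.586,-0.0645), peg1 (0.577,-0.159) and peg0 (0.569,-0.254), 95 mm apart as expected. I'll grasp A.

>>> arm_command(increments="0.3 42 -10 0 -0.01; 0.3 84 -20 10 -0.027; 0.3 124 -29 40 -0.027; 0.3 124 -29 85 -0.027; 0.3 124 -29 130 -0.027")

```text
t: 25.0
tool_pos: [0.452, -0.064, 0.1361]
orientation: [2.467, 1.94, 0.005]
force: [0.1, -0.8, -0.5]
opening: 0.0652
gripper_force: 0.0
```

>>> arm_command(increments="0.3 0 0 25 0; 0.3 0 0 45 0; 0.3 0 0 57 0; 0.3 0 0 62 0; 0.3 0 0 62 0")

```text
t: 25.5
tool_pos: [0.4507, -0.0659, 0.0737]
orientation: [2.473, 1.936, 0.0]
force: [-0.5, 1.1, 0.1]
opening: 0.0649
gripper_force: 0.0
```

>>> arm_command(increments="1 0 0 0 0; 1 0 0 0 0; 1 0 0 0 0; 1 0 0 0 0; 1 0 0 0 0", grip_force=40)

```text
t: 26.0
tool_pos: [0.4504, -0.0662, 0.0736]
orientation: [2.474, 1.936, 0.0]
force: [0.3, -0.8, 0.7]
opening: 0.0297
gripper_force: 0.0
```

>>> arm_command(increments="1 0 0 0 0; 1 0 0 0 0; 1 0 0 0 0; 1 0 0 0 0; 1 0 0 0 0")

```text
t: 26.5
tool_pos: [0.45, -0.0661, 0.0733]
orientation: [-2.474, -1.936, 0.001]
force: [-2.7, 0.3, 1.2]
opening: 0.0046
gripper_force: 40.0
```

Run:
```python
from h import *
s,p,Rm=tool();y=np.arctan2(Rm[1,0],Rm[0,0]);print(s['t'],p.round(4),y,s['force'],s['opening'],s['gripper_force'])
print(go([.5564,-.0618,p[2]+.136],1.4817))
```

```text
26.5 [ 0.45   -0.0661  0.0733] 1.3277827278895735 [-2.69039548  0.3241122   1.17833697] 0.004582320452917485 39.982271790504456
(array([  29.7,  102.2, -136. ]), np.float64(-0.154), 'yaw0', np.float64(1.328))
```

>>> arm_command(increments="1 0 0 -20 0; 1 0 0 -50 0; 1 0 0 -80 0; 1 0 0 -110 0; 1 0 0 -136 0")

```text
t: 27.0
tool_pos: [0.4504, -0.0662, 0.2106]
orientation: [2.474, 1.935, 0.001]
force: [0.7, 0.5, -2.7]
opening: 0.0048
gripper_force: 40.0
```

>>> arm_command(increments="1 7 25 0 -0.04; 1 15 51 0 -0.08; 1 22 76 0 -0.12; 1 30 102 0 -0.154; 1 30 102 0 -0.154")

```text
t: 27.5
tool_pos: [0.5582, -0.0613, 0.2079]
orientation: [-2.316, -2.122, 0.0]
force: [-0.4, 0.4, -2.3]
opening: 0.0048
gripper_force: 40.0
```

>>> arm_command(increments="1 0 0 0 0; 1 0 0 0 0")

```text
t: 27.7
tool_pos: [0.5557, -0.0616, 0.209]
orientation: [-2.318, -2.119, 0.001]
force: [0.5, -0.7, -2.0]
opening: 0.0045
gripper_force: 40.0
```

```bash
python3 look.py w9 wrist 100,60,500,360; python3 -c "
from h import *
s,p,Rm=tool();print(s['opening'])
import json;m=json.load(open('pics/w9.json'))
for X in ([.5863,-.0645,.191],[.5863+.0335,-.0645-.003,.185]): print((proj(m,X)-[100,60])*2)"
```

```text
t 27.75 tcp [ 0.5558 -0.0616  0.2093] yaw 1.481 f [ 0.3  0.4 -2.1] scale 2.0 fwd in tool [[-0.0, -0.97, -0.25], [1.0, 0.0, -0.0], [0.0, -0.25, 0.97]] eye off [ 0.068  0.001 -0.173]
0.0045232994187046896
[404.70305663 323.4320436 ]
[499.38652601 317.56557756]
```

View pics/w9.png

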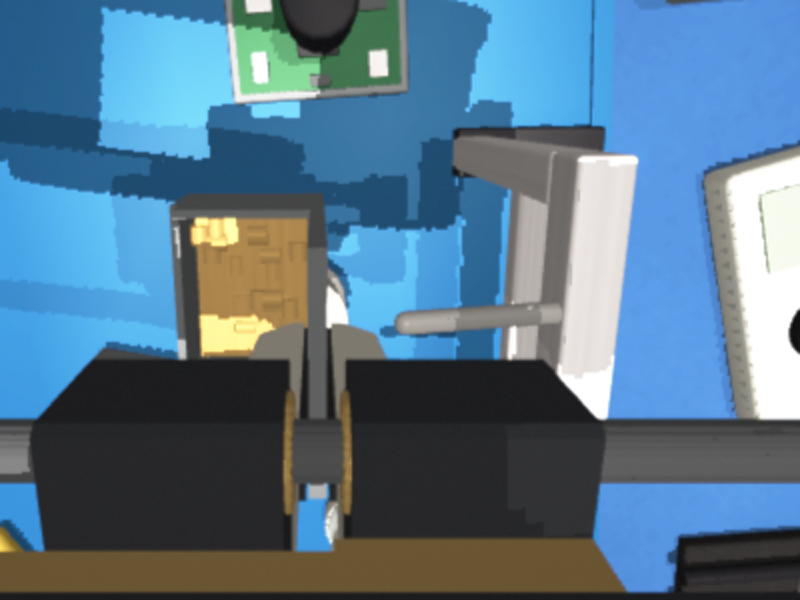

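The peg tip shows at (400,322), predicted (405,323): good agreement. I'll check the bin's offset in hand.

```bash
python3 -c "
from h import *
import json;m=json.load(open('pics/w9.json'));c=lambda x,y:np.array([100+x/2,60+y/2])
s,p,Rm=tool()
e=onz(m,c(316,195),.240);print('plate end',e,'in tool',(Rm.T@(e-p)).round(4))
print('tip',onz(m,c(400,323),.191),'root',onz(m,c(562,313),.181))
e=onz(m,c(316,195),.240)
print(go([.5863,-.0645,p[2]-.009]),go([.6291,-.0683,p[2]-.0168]))"
```

```text
plate end [ 0.56113735 -0.01225964  0.24      ] in tool [ 0.0496  0.0009 -0.0308]
tip [ 0.58473138 -0.06420527  0.191     ] root [ 0.64295872 -0.0692634   0.181     ]
(array([-0.2, 30.7,  9. ]), 0, 'yaw0', np.float64(1.481)) (array([-0.1, 73.6, 16.8]), 0, 'yaw0', np.float64(1.481))
```

```bash
python3 -c "
from h import *
import json;m=json.load(open('pics/w9.json'));c=lambda x,y:np.array([100+x/2,60+y/2])
s,p,Rm=tool()
for z in (.136,.15,.18): print(z,(Rm.T@(onz(m,c(316,195),z)-p)).round(4),(Rm.T@(onz(m,c(175,205),z)-p)).round(4))
for dx in (.035,.045):
  for dz in (-.031,.029,.073): print(dx,dz,((proj(m,p+Rm@np.array([dx,0,dz]))-[100,60])*2).round(0))
"
```

```text
0.136 [0.0359 0.0007 0.0732] [ 0.0318 -0.0575  0.0733]
0.15 [0.0377 0.0007 0.0592] [ 0.0339 -0.0541  0.0593]
0.18 [0.0417 0.0008 0.0292] [ 0.0383 -0.047   0.0293]
0.035 -0.031 [312. 255.]
0.035 0.029 [314. 215.]
0.035 0.073 [314. 197.]
0.045 -0.031 [312. 214.]
0.045 0.029 [314. 185.]
0.045 0.073 [314. 173.]
```

>>> arm_command(increments="1 0 10 5 0; 1 0 20 9 0; 1 0 30 9 0; 1 0 40 11 0; 1 0 50 13 0")

```text
t: 28.25
tool_pos: [0.6074, -0.0661, 0.1962]
orientation: [2.318, 2.12, 0.0]
force: [-0.2, -0.1, -2.0]
opening: 0.0048
gripper_force: 40.0
```

>>> arm_command(increments="1 0 8 1.4 0; 1 0 16 2.8 0; 1 0 23 4 0; 1 0 23 4 0")

```text
t: 28.65
tool_pos: [0.6298, -0.0681, 0.1919]
orientation: [-2.318, -2.12, 0.0]
force: [-0.7, -0.8, -2.8]
opening: 0.0047
gripper_force: 40.0
```

>>> arm_command(increments="1 0 0 3 0; 1 0 0 6 0; 1 0 0 6 0")

```text
t: 28.95
tool_pos: [0.6289, -0.068, 0.186]
orientation: [-2.318, -2.12, 0.0]
force: [0.2, 0.7, -1.9]
opening: 0.0045
gripper_force: 40.0
```

>>> arm_command(increments="1 0 0 2 0; 1 0 0 2 0")

```text
t: 29.15
tool_pos: [0.6292, -0.0681, 0.1854]
orientation: [2.318, 2.12, 0.001]
force: [-2.5, 0.4, 4.1]
opening: 0.0046
gripper_force: 40.0
```

>>> arm_command(increments="1 0 0 2 0; 1 0 0 2 0")

```text
t: 29.35
tool_pos: [0.6297, -0.0681, 0.1851]
orientation: [2.316, 2.119, 0.002]
force: [-4.6, 1.1, 11.5]
opening: 0.0047
gripper_force: 40.0
```

>>> arm_command(increments="1 0 0 2 0; 1 0 0 2 0")

```text
t: 29.55
tool_pos: [0.6301, -0.0682, 0.1847]
orientation: [2.316, 2.118, 0.004]
force: [-8.2, 2.0, 19.6]
opening: 0.0045
gripper_force: 40.0
```

The bin is resting on the peg, so I'll release and back up.

>>> arm_command(increments="1 0 0 -4 0; 0.8 0 0 -5 0; 0.6 0 0 -5 0; 0.6 0 0 -5 0; 0.6 0 0 -5 0")

```text
t: 30.05
tool_pos: [0.629, -0.0681, 0.1848]
orientation: [-2.318, -2.12, 0.001]
force: [-0.5, -0.3, -0.5]
opening: 0.0321
gripper_force: 0.0
```

>>> arm_command(increments="0.6 0 0 0 0; 0.6 0 0 -20 0; 0.6 0 0 -50 0; 0.5 0 0 -90 0; 0.3 0 0 -120 0")

```text
t: 30.55
tool_pos: [0.6294, -0.0681, 0.3076]
orientation: [2.317, 2.12, 0.001]
force: [1.6, -0.9, -0.2]
opening: 0.0491
gripper_force: 0.0
```

Run:
```python
from h import *
s,p,Rm=tool();y=np.arctan2(Rm[1,0],Rm[0,0]);print(s['t'],p.round(4),y,s['force'],s['opening'])
print(go([.44,-.192,.265],1.303))
```

```text
30.55 [ 0.6294 -0.0681  0.3076] 1.4817935478047075 [ 1.5615889  -0.93065886 -0.2233015 ] 0.04907269591667453
(array([-140.3, -177.6,   42.6]), np.float64(0.179), 'yaw0', np.float64(1.482))
```

>>> arm_command(increments="0.3 -30 -38 0 0.04; 0.2 -60 -76 0 0.08; 0.2 -90 -114 10 0.12; 0.2 -120 -148 25 0.16; 0.2 -140 -172 42 0.179")

```text
t: 31.05
tool_pos: [0.4437, -0.1936, 0.2635]
orientation: [2.499, 1.901, 0.0]
force: [0.1, -0.6, -0.4]
opening: 0.0742
gripper_force: 0.0
```

>>> arm_command(increments="0.2 0 0 0 0; 0.2 0 0 0 0; 0.2 0 0 0 0")

```text
t: 31.35
tool_pos: [0.4465, -0.192, 0.2643]
orientation: [2.497, 1.905, 0.002]
force: [0.4, 0.2, 0.4]
opening: 0.0742
gripper_force: 0.0
```

```bash
python3 look.py w10 wrist 130,0,450,240
python3 - <<'E'
from h import *
import json
a=cv2.imread('pics/w8r.png');b=cv2.imread('pics/w10r.png')
# template match of bin B patch (full-res px x 215..262,y 130..205)
for n,(x0,y0,x1,y1) in dict(B=(214,130,262,205),jar=(288,60,342,115),spool=(335,175,385,228),peg1=(400,105,450,128)).items():
    r=cv2.matchTemplate(b[max(0,y0-40):y1+40,max(0,x0-40):x1+40],a[y0:y1,x0:x1],cv2.TM_CCOEFF_NORMED);_,v,_,l=cv2.minMaxLoc(r)
    print(n,round(v,3),l[0]+max(0,x0-40)-x0,l[1]+max(0,y0-40)-y0)
T=robot.camera_model('top');im=robot.read_camera('top');cv2.imwrite('pics/t10.png',im)
h=cv2.cvtColor(im,cv2.COLOR_BGR2HSV);mask=cv2.inRange(h,(20,80,110),(34,255,255));mask[:120]=0;mask[270:]=0;mask[:,:150]=0;mask[:,400:]=0
N,L,st,ce=cv2.connectedComponentsWithStats(mask)
for i in range(1,N):
    if st[i][4]>15: print(st[i],onz(T,ce[i],.135).round(3))
E
```

```text
t 31.4 tcp [ 0.4467 -0.1918  0.2643] yaw 1.304 f [0.8 0.1 0.2] scale 2.5 fwd in tool [[-0.0, -0.97, -0.25], [1.0, -0.0, -0.0], [0.0, -0.25, 0.97]] eye off [ 0.068  0.001 -0.173]
B 0.989 -2 0
jar 0.98 -2 0
spool 0.99 -2 0
peg1 0.992 -2 0
[254 157  11  19 145] [ 0.611 -0.043  0.135]
[270 158  10  19 146] [ 0.605 -0.082  0.135]
```

B, jar and spool have not moved, and A hangs at peg 2 (contents at x≈0.608, y≈-0.063). Now B.

>>> arm_command(increments="0.3 12 -3 30 0; 0.3 12 -3 70 0; 0.3 12 -3 110 0; 0.3 12 -3 150 0; 0.3 12 -3 175 0")

```text
t: 31.95
tool_pos: [0.4452, -0.1784, 0.0855]
orientation: [-2.495, -1.905, 0.002]
force: [-0.6, -0.1, -0.4]
opening: 0.0648
gripper_force: 0.0
```

>>> arm_command(increments="0.3 0 0 10 0; 0.3 0 0 16 0; 0.3 0 0 16 0; 1 0 0 16 0; 1 0 0 16 0", grip_force=40)

```text
t: 32.45
tool_pos: [0.4469, -0.1804, 0.074]
orientation: [2.496, 1.903, 0.002]
force: [0.2, -0.9, -0.6]
opening: 0.0532
gripper_force: 0.0
```

>>> arm_command(increments="1 0 0 0 0; 1 0 0 0 0; 1 0 0 0 0; 1 0 0 0 0; 1 0 0 0 0")

```text
t: 32.95
tool_pos: [0.4457, -0.1798, 0.0723]
orientation: [-2.498, -1.905, 0.0]
force: [0.3, -0.3, 0.0]
opening: 0.0139
gripper_force: 0.0
```

>>> arm_command(increments="1 0 0 0 0; 1 0 0 0 0; 1 0 0 0 0; 1 0 0 0 0")

```text
t: 33.35
tool_pos: [0.4455, -0.1798, 0.0723]
orientation: [-2.498, -1.904, 0.0]
force: [-2.3, 0.8, 1.4]
opening: 0.0048
gripper_force: 40.0
```

Run:
```python
from h import *
s,p,Rm=tool();y=np.arctan2(Rm[1,0],Rm[0,0]);print(s['t'],p.round(4),y,s['force'],s['opening'],s['gripper_force'])
print(go([.5473,-.1563,p[2]+.136],1.4817))
```

```text
33.35 [ 0.4455 -0.1798  0.0723] 1.3027686435762391 [-2.2834436   0.82956776  1.3613771 ] 0.004817425917736383 39.99886214733124
(array([  49.6,   91.9, -136. ]), np.float64(-0.179), 'yaw0', np.float64(1.303))
```

>>> arm_command(increments="1 0 0 -20 0; 1 0 0 -50 0; 1 0 0 -80 0; 1 0 0 -110 0; 1 0 0 -136 0")

```text
t: 33.85
tool_pos: [0.4458, -0.1798, 0.2095]
orientation: [2.498, 1.905, 0.001]
force: [-0.0, -0.2, -3.8]
opening: 0.0046
gripper_force: 40.0
```

>>> arm_command(increments="1 12 23 0 -0.05; 1 25 46 0 -0.09; 1 37 69 0 -0.135; 1 49.6 91.9 0 -0.179; 1 49.6 91.9 0 -0.179")

```text
t: 34.35
tool_pos: [0.5493, -0.1553, 0.2071]
orientation: [-2.314, -2.123, -0.001]
force: [0.1, 0.8, -2.6]
opening: 0.0051
gripper_force: 40.0
```

>>> arm_command(increments="1 0 0 0 0; 1 0 0 0 0")

```text
t: 34.55
tool_pos: [0.5467, -0.1564, 0.2078]
orientation: [-2.318, -2.119, 0.001]
force: [-0.7, 0.9, -2.3]
opening: 0.0047
gripper_force: 40.0
```

```bash
python3 look.py w11 wrist 100,60,500,360
python3 - <<'E'
from h import *
import json
m=json.load(open('pics/w11.json'));m9=json.load(open('pics/w9.json'))
s,p,Rm=tool();print(s['opening'],go([.620,-.1628,.1918]))
a=cv2.imread('pics/w9r.png');b=cv2.imread('pics/w11r.png')
# peg template from w9 (peg2 tip at (300,221)) matched near predicted peg1 tip
q=proj(m,[.5772,-.159,.191]).round().astype(int);print('pred tip',q)
t=a[205:232,290:345];r=cv2.matchTemplate(b[q[1]-45:q[1]+45,q[0]-40:q[0]+90],t,cv2.TM_CCOEFF_NORMED);_,v,_,l=cv2.minMaxLoc(r)
tip=np.array([l[0]+q[0]-40+10,l[1]+q[1]-45+16]);print(v,tip,onz(m,tip,.191))
# bin in hand: same region as in w9
t=a[150:235,180:290];r=cv2.matchTemplate(cv2.cvtColor(b,6)[130:255,160:310],cv2.cvtColor(t,6),cv2.TM_CCOEFF_NORMED);_,v,_,l=cv2.minMaxLoc(r);print('hand',v,l[0]-20,l[1]-20)
E
```

```text
t 34.6 tcp [ 0.5467 -0.1565  0.2081] yaw 1.481 f [-0.5  0.  -2.7] scale 2.0 fwd in tool [[-0.0, -0.97, -0.25], [1.0, 0.0, -0.0], [0.0, -0.25, 0.97]] eye off [ 0.068  0.001 -0.173]
0.004626680996489672 (array([ 0.3, 73.5, 16.3]), 0, 'yaw0', np.float64(1.481))
pred tip [302 222]
0.9753032326698303 [302 221] [ 0.57693774 -0.15845315  0.191     ]
hand 0.17598067224025726 0 2
```

>>> arm_command(increments="1 0 10 5 0; 1 0 20 9 0; 1 0 30 9 0; 1 0 40 11 0; 1 0 50 13 0")

```text
t: 35.1
tool_pos: [0.5983, -0.1609, 0.1951]
orientation: [2.318, 2.12, 0.0]
force: [0.7, -0.5, -3.2]
opening: 0.0045
gripper_force: 40.0
```

>>> arm_command(increments="1 0 8 1.4 0; 1 0 16 2.8 0; 1 0 23 4 0; 1 0 23 4 0")

```text
t: 35.5
tool_pos: [0.6208, -0.1628, 0.191]
orientation: [-2.318, -2.12, 0.0]
force: [0.3, -1.0, -2.2]
opening: 0.0047
gripper_force: 40.0
```

>>> arm_command(increments="1 0 0 3 0; 1 0 0 6 0; 1 0 0 8 0; 1 0 0 8 0")

```text
t: 35.9
tool_pos: [0.6202, -0.1629, 0.1846]
orientation: [2.317, 2.12, 0.001]
force: [-2.3, 1.5, 3.9]
opening: 0.0045
gripper_force: 40.0
```

>>> arm_command(increments="1 0 0 2 0; 1 0 0 2 0")

```text
t: 36.1
tool_pos: [0.6205, -0.163, 0.1843]
orientation: [2.316, 2.119, 0.002]
force: [-5.6, 1.7, 11.8]
opening: 0.0046
gripper_force: 40.0
```

Contact came exactly where expected, so I'll release and retreat to a spot where I can check.

>>> arm_command(increments="1 0 0 -2 0; 0.8 0 0 -3 0; 0.6 0 0 -3 0; 0.6 0 0 -3 0; 0.6 0 0 -3 0")

```text
t: 36.6
tool_pos: [0.6201, -0.1628, 0.1841]
orientation: [-2.318, -2.12, 0.0]
force: [-0.1, 0.7, -0.3]
opening: 0.032
gripper_force: 0.0
```

>>> arm_command(increments="0.6 0 0 0 0; 0.6 0 0 -20 0; 0.6 0 0 -50 0; 0.5 0 0 -90 0; 0.3 0 0 -120 0")

```text
t: 37.1
tool_pos: [0.6204, -0.1629, 0.3068]
orientation: [2.317, 2.12, 0.001]
force: [0.4, -0.1, 0.5]
opening: 0.049
gripper_force: 0.0
```

>>> arm_command(increments="0.3 0 -45 0 0; 0.2 0 -90 0 0; 0.2 0 -135 0 0; 0.2 0 -180 0 0; 0.2 0 -200 0 0")

```text
t: 37.6
tool_pos: [0.4185, -0.1447, 0.3045]
orientation: [2.318, 2.12, -0.0]
force: [1.3, 0.2, 0.1]
opening: 0.0746
gripper_force: 0.0
```

>>> arm_command(increments="0.2 -40 0 0 0; 0.2 -80 0 0 0; 0.2 -120 0 0 0; 0.2 -160 0 0 0; 0.2 -160 0 0 0")

```text
t: 38.1
tool_pos: [0.4055, -0.3082, 0.3036]
orientation: [-2.322, -2.115, 0.002]
force: [0.3, 0.5, -0.6]
opening: 0.0747
gripper_force: 0.0
```

Run:
```python
from h import *
s,p,Rm=tool();print(s['t'],p.round(4),s['force'])
T=robot.camera_model('top');S=robot.camera_model('scene');im=robot.read_camera('top');cv2.imwrite('pics/t12.png',im);sc=robot.read_camera('scene');cv2.imwrite('pics/s12.png',sc)
t0=cv2.imread('pics/top0.png');t7=cv2.imread('pics/t7r.png');s7=cv2.imread('pics/s7r.png')
# A contents (yellow)
h=cv2.cvtColor(im,cv2.COLOR_BGR2HSV);mask=cv2.inRange(h,(20,80,110),(34,255,255));mask[:120]=0;mask[270:]=0;mask[:,:150]=0;mask[:,400:]=0
N,L,st,ce=cv2.connectedComponentsWithStats(mask)
for i in range(1,N):
    if st[i][4]>15: print('A',st[i],onz(T,ce[i],.135).round(3))
# grey/dark low-saturation blobs in B hung area vs t0 (change)
pr=lambda X:proj(T,X)
g=np.max(im.astype(int),2)-np.min(im.astype(int),2)
c=lambda y:(y.round().astype(int))
for nm,base in (('A',[.64,-.069]),('B',[.631,-.164])):
    # expected top-plate edge ends at z~.216 plate top, tray front edge at z .16
    e=np.array([-.089*-1,.996]); 
    for off in (-.035,.035): print(nm,'plate end px',pr([base[0]+.089*off,base[1]+.996*off,.216]).round(1),'tray front px',pr([base[0]-.053+.089*off,base[1]+off,.156]).round(1))
d=cv2.absdiff(im,t0).max(2)
m=((d>45)*255).astype(np.uint8);m[:120]=0;m[215:]=0;m[:,:240]=0;m[:,:]=cv2.morphologyEx(m,cv2.MORPH_OPEN,np.ones((3,3)))
N,L,st,ce=cv2.connectedComponentsWithStats(m)
for i in range(1,N):
    if st[i][4]>60: print('chg',st[i],ce[i].round(0))
# stability of earlier items
for n,a,b,(x0,y0,x1,y1) in (('screen top',t7,im,(85,165,170,250)),('cam top',t7,im,(178,165,240,210)),('jar',t0,im,(270,182,298,212)),('spool',t0,im,(330,178,358,202)),('bottle',t0,im,(375,180,430,208)),('screen scene',s7,sc,(318,215,398,290)),('rig scene',s7,sc,(252,188,320,270))):
    A=b[y0-6:y1+6,x0-6:x1+6];r=cv2.matchTemplate(A,a[y0:y1,x0:x1],cv2.TM_CCOEFF_NORMED);_,v,_,l=cv2.minMaxLoc(r);print(n,round(v,3),l[0]-6,l[1]-6)
```

```text
38.1 [ 0.4055 -0.3082  0.3036] [ 0.30069902  0.51391456 -0.56547497]
A [254 157  11  19 145] [ 0.611 -0.043  0.135]
A [270 158  10  19 149] [ 0.606 -0.082  0.135]
A plate end px [287.6 149.4] tray front px [284.8 176.4]
A plate end px [255.7 145.9] tray front px [254.8 173.1]
B plate end px [331.  154.4] tray front px [325.6 181.1]
B plate end px [299.1 150.9] tray front px [295.6 177.8]
chg [246 154  22  26 442] [257. 168.]
chg [268 156  42  28 876] [290. 170.]
chg [312 159  14  25 271] [319. 172.]
chg [306 200  48  15 574] [330. 208.]
screen top 0.901 0 0
cam top 1.0 0 0
jar 0.971 0 0
spool 0.988 0 0
bottle 0.999 0 0
screen scene 0.898 0 0
rig scene 0.956 0 0
```

Run:
```python
from h import *
a=cv2.imread('pics/t12.png');b=robot.read_camera('top');print('motion',cv2.absdiff(a,b)[140:215,240:340].max())
T=robot.camera_model('top')
g=b.max(2).astype(int)-b.min(2)
for r in (166,172,178): print(r,''.join('#' if v<45 else '.' for v in g[r,240:340]))
for c in (262,280,303,320): print(c,''.join('#' if v<45 else '.' for v in g[135:200,c]))
for y,n in ((-.0645-.0045,'peg2'),(-.159-.0045,'peg1')): print(n,proj(T,[.625 if n=='peg2' else .616,y,.184]).round(1), 'tray mid col',proj(T,[.611 if n=='peg2' else .602,y+.002,.156]).round(1))
```

```text
motion 104
166 .............##.............###..........###.........#################################..............
172 .............#.............###..........###..........################################...............
178 .......................###################..........################################................
262 ......#################..................##......................
280 ........################............#########........############
303 ..........######################################.................
320 ............#####################################................
peg2 [270.8 156.7] tray mid col [269.2 164.5]
peg1 [312.5 161.5] tray mid col [309.6 169.2]
```

>>> arm_command(increments="0.2 0 0 0 0; 0.2 0 0 0 0; 0.2 0 0 0 0; 0.2 0 0 0 0; 0.2 0 0 0 0")

```text
t: 38.75
tool_pos: [0.4069, -0.3041, 0.3044]
orientation: [2.317, 2.121, 0.0]
force: [-0.8, -0.2, 0.4]
opening: 0.0743
gripper_force: 0.0
```

Run:
```python
from h import *
import time
a=robot.read_camera('top');robot.read_camera('scene');b=robot.read_camera('top')
d=cv2.absdiff(a,b).max(2);print('motion',d[140:215,240:340].max(),(d[140:215,240:340]>30).sum(),np.argwhere(d>30)[:5])
t=cv2.imread('pics/t12.png');d=cv2.absdiff(t,b).max(2)[140:215,240:340];ys=np.argwhere(d>30);print(len(ys),ys.min(0) if len(ys) else '',ys.max(0) if len(ys) else '')
r=cv2.matchTemplate(b[145:195,240:345],t[150:190,246:340],cv2.TM_CCOEFF_NORMED);print(cv2.minMaxLoc(r))
s,p,Rm=tool();print(s['t'],s['force'],s['gripper_force'])
```

```text
motion 75 4 [[201 316]
 [204 311]
 [208 307]
 [209 306]
 [210 351]]
45 [59 63] [74 99]
(0.272832989692688, 0.9998159408569336, (0, 10), (6, 5))
38.9 [-0.13060786  0.67668269  0.24624585] 0.0
```

The bins are still; the only changes are at the arm's shadow. Handing in.

```bash
python3 -c "
from plant import robot
print(robot.close_job())"
```

```text
the job is handed in; nothing more can be done
None
```

I handed the job in at about 39 s with every step done by my own measurements (no verdict came back): clamp loosened, camera slid to within about 2 mm of the chip and re-tightened, screen at about 100°, both bins hung on pegs 2 and 1, and jar, spool and bottle undisturbed.

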